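Set the polariser to 60 degrees and clamp it

ROBOT

A 6-joint arm with a two-finger parallel gripper is mounted at the origin on the work surface. World frame = base frame: x ahead of the robot, y to its left, z up, the work surface at z = 0. Lengths are in m, angles in rad, forces in N, time in s.
With the tool pointing down it reaches from about 0.35 to 0.725 m from the base axis. Payload 6 kg.
Tool frame: the origin (TCP) lies on the centre line of the jaws, within the pads' length; the fingertips stand 22 mm ahead of it and the grasp point (between the pads) lies 3 mm ahead of it (bot.tip_reach is the distance from the TCP to the fingertips, in m); z points along the fingers, y is the direction in which the jaws open and shut (so a half turn about z gives the same grasp; the last joint's range is limited). The gripper opens to 85 mm and grips with 20 to 120 N. Pads are 22 mm wide; open, the fingers measure 114 mm over their backs; the gripper's body (76 mm by 85 mm) begins 54 mm behind the grasp point. The pads swing forward as they close: fully open they stand 13 mm farther back than shut.
Start: joints at [-0.897, 0.04, 0.085, 0, -1.615, -0.334], TCP at [0.2, -0.566, 0.253] pointing down, gripper open.
Joint ranges: [-2.56, 2.56], [-1.29, 2.01], [-1.08, 1.49], [-3.29, 1.98], [-2.81, -0.18], [-2.99, 2.99]. Speed limits (rad/s): [2.57, 2.57, 3.01, 3.14, 3.14, 3.14].

INTERFACE

Orientations are given as [roll, pitch, yaw] about the fixed x, y, z axes, in that order (R = Rz(yaw) Ry(pitch) Rx(roll)).
In Python, from bench import bot gives the robot as it stands. The module is installed in compiled form; this text tells all that it offers.
- The arm moves only by the tool send_rows, never from a script. Its arguments are lists of equal length, an entry for each row: "gripper": the gripper command: -1 is shut, 1 is fully open, values between are in proportion; "xyz": the shift along the tool's x, y, z in units of 50 mm (1.0 is 50 mm), a list of three; "roll": the turn about the tool's z in units of 8 degrees (1.0 is 8 degrees). A call has 1 to 10 rows; each row is the pose to reach, as a shift and turn from the pose commanded when the call began, along the tool's axes at that moment; what a row does not reach only later rows make up. A row lasts 1/10 s, in which the tool goes at most 50 mm and 8.59 degrees, less where a joint would pass 70% of its speed; a pose out of reach is approached as far as the arm can. A call with a gripper value outside its range is refused whole. The fingers move at their own pace and stop on an object; the grip force is fixed at half the most. Time passes only in rows, so rows that repeat a pose let the fingers close. It gives the time, the measured TCP pose, the force and the opening at its end, in the units of the state.
- bot.sense(): the state, without advancing time (a new reading comes with each control period).
- bot.get_image(name): name is "scene" or "top" or "wrist"; returns a dict with "pixels" (384x512x3 uint8, red, green, blue), "mtx" (3x3 intrinsics, pixels), "k1" (the pictures are not rectified: a ray, as slopes to the right and down, at radius r is drawn at 1 + k1 r^2 times it, then the intrinsics apply), "cam_to_world" (4x4, takes a point from camera to world coordinates); the wrist camera has in their place "tool_from_camera" (4x4, takes a point from camera to tool coordinates, whose origin is the TCP and whose axes are the flange's). Camera axes: x right, y down, z forward; pixel columns grow to the right and rows downward; lengths in m; the calibration is good to about 2 mm. A picture is of the moment at which its call begins: read the wrist's pose just before it. There is no depth.
- bot.hand_in(): hands the job in, once; it reports no verdict.
Trained networks look in the newest picture that a camera, given by its name, has taken for a name from the list of things; names that differ only in an ending like _2 or _b are one class to them, and where a whole thing is asked for, a point or a joint stands for the part that bears it (a point fixed in the world has none). Each returns a list of dicts, best first, with "conf" (0 to 1); they miss things now and then, are a little off and sometimes report something else, mostly with a low value. They report only what shows in the picture. A call takes as long as a camera call. They do not tell look-alikes from the thing itself.
- bot.find_in(camera, target): "pixel" ([row, column] in pixels, amid what is visible of it).
The state is a dict: "time_s": time; "qpos": joint angles; "qd": joint speeds; "joint_torque": joint torques, N m; "ee_pos": TCP position; "tcp_rot": TCP orientation; "wrist_force": force on the tool from outside, world axes, zero at the start; "moment": the same for the moment, N m; "width": opening from 0.0 (shut) to 1.0 (fully open).
Only numpy, scipy, OpenCV 4.12 (cv2) and the standard library are available. Lean on these libraries where they do the work, as an engineer would, in place of code of your own. Each camera call takes 0.05 s, during which the arm holds its last target.

TASK

Take the dust cap off the tilted polariser mount and stand it, knob up, in the steel tray. Then loosen the clamp screw (left-hand thread: clockwise loosens it) by at least 60 degrees, turn the dial until its scale reads 60 degrees against the index line, and tighten the clamp screw fully again without losing the setting. Leave the bottle, the beaker and the slide box where they are.

Things in the scene. Friction and masses are not known exactly. Their poses are not given: they have to be found in the camera images.
- mount: Fixed polariser mount, base 180 x 270 mm. Origin under its centre; z up, x from its low front edge (far from the robot) to its high rear edge, y left. Its grey plate is inclined 35 deg: outward normal (-0.574,0,0.819) in this frame, up-slope (0.819,0,0.574), 160 mm long. Dial axis meets the plate at (0,0.055,0.100), clamp-screw axis at (0,-0.065,0.100), both along the normal.
- dial_grip (a point): On the dial's axis, 40 mm out from the plate, in its dark square grip collar (40 x 40 mm, 18 to 52 mm out from the plate, glass in its end; under the cap at the start). z: dial axis outwards; x, y square to the collar's flats, x towards the zero arrow. The dial is an aluminium disc, diameter 130, 6 to 18 mm out from the plate.
- dial (a joint): Scale reading in rad (60 deg = 1.047), starts at 90 to 145 deg. Lines every 10 deg, long every 30; zero is the solid arrow head. Counts up clockwise round the dial (seen from outside): turning it anticlockwise raises the reading; at 60 the second long line clockwise of the arrow meets the index. Turns with 0.05 N m when unclamped, stays as left; held by the strap when clamped (slips above 1 N m).
- index_mark (a point): The index line: black line on a small aluminium block on the plate beside the dial's rim, on the up-slope side (towards the robot), 70 mm from the dial's axis.
- clamp_grip (a point): On the clamp screw's axis in its black bar handle, 50 mm out from the plate. z outwards, x along the bar: 74 mm long, 16 thick, 28 high (34 to 62 mm out from the plate), 120 mm to the mount's -y side of the dial's axis, lying up and down the slope when tight. A steel strap 18 mm wide, top 25 mm out from the plate, runs from it to the dial's edge.
- clamp (a joint): Angle of the clamp screw, radians: 0 fully tight (a stop), grows clockwise (seen from outside) as it loosens, to 1.6. Strap free of the dial from about 0.5; turn it past 1.05 (60 degrees). Needs about 0.15 to 0.3 N m; stays where it is left.
- cap: Loose grey plastic dust cap, 0.08 to 0.15 kg: an upside-down cup of 67 mm outer and 61 mm inner diameter, 40 mm high, with a square knob (26 x 26 mm, 30 high, flats square to x and y) on top. Origin: centre of its open rim; z towards the knob. At the start it sits over the collar, its rim on the dial (18 mm out from the plate); draw it off along the dial's axis, 40 mm or more.
- cap_knob (a point): On the cap's axis in the knob, 61 mm from the open rim (knob spans 40 to 70 mm).
- tray_in (a point): Centre of the inner floor of the fixed steel tray (160 x 160 mm outside, walls 5 mm thick, rim 18 mm above the table). x and y along its sides, z up.
- bottle: Bystander: amber bottle, 60 mm diameter, 150 mm tall; origin under its centre.
- beaker: Bystander: glass beaker, 68 mm diameter, 85 mm tall; origin under its centre.
- slidebox: Bystander: closed white slide box 100 x 80 x 32 mm; origin under its centre.
Mind the look-alikes: they are no part of the job. What is shaped like the cap but brown, green or turquoise is not meant.

How it is judged:
By the outcome, as a careful person would: the job done as asked, in the order asked, and still so for the second after the job is handed in, with the robot touching nothing.
It also fails if it takes over 67 s, if anything falls off the work surface, if the arm or the gripper's body presses on something with over 40 N, if the wrist force passes 120 N, or if a joint passes its speed limit or range.

## Working session

There is one attempt and no reset: what is moved stays moved. The work goes in short steps, Python scripts to look and compute and a tool call to move; the robot and the scene stay as the last step left them, time stands still between calls to the robot, and variables do not carry over. Pictures are saved under pics/ and viewed, and the job is handed in when it is done.

Besides the shell and the picture viewer there is one more tool, called after "Call:" in YAML: its name, and indented under it one key for each argument. send_rows: Moves the arm, as the interface text tells. Its arguments: {"type":"object","properties":{"gripper":{"type":"array","items":{"type":"number"}},"xyz":{"type":"array","items":{"type":"array","items":{"type":"number"}}},"roll":{"type":"array","items":{"type":"number"}}},"required":["gripper","xyz","roll"]}

```bash
mkdir -p pics; cat > h.py <<'E'
import numpy as np, cv2, json
from bench import bot
from scipy.spatial.transform import Rotation as R
def snap(name,fn,crop=None,scale=1):
    im=bot.get_image(name); p=im["pixels"][:,:,::-1].copy()
    np.save('pics/'+fn+'.npy',im["pixels"])
    if crop: r0,r1,c0,c1=crop; p=p[r0:r1,c0:c1]
    if scale!=1: p=cv2.resize(p,None,fx=scale,fy=scale,interpolation=cv2.INTER_CUBIC)
    cv2.imwrite('pics/'+fn+'.png',p); return im
E
python3 - <<'E'
from h import *
s=bot.sense(); print(s)
for n in("scene","top"):
    im=snap(n,n+"0",scale=1.5); print(n,im["mtx"],im["k1"],im["cam_to_world"])
    for t in["mount","dial_grip","index_mark","clamp_grip","cap","cap_knob","tray_in","bottle","beaker","slidebox"]:
        try: print(t,[(np.round(d["pixel"]).tolist(),round(d["conf"],2)) for d in bot.find_in(n,t)])
        except Exception as e: print(t,e)
print(bot.sense()["time_s"])
E
```

```text
{'time_s': 0.0, 'qpos': array([-8.97328774e-01,  4.08156706e-02,  8.38042517e-02, -4.34711437e-04,
       -1.61550115e+00, -3.33710475e-01]), 'qd': array([ 0.00039243, -0.00023278,  0.00091452, -0.00016986, -0.00104301,
        0.00089642]), 'joint_torque': array([-3.87054542e-04, -3.68180323e+01,  3.47408330e+01,  6.93224698e+00,
       -5.31806174e-03,  2.07460511e-05]), 'ee_pos': array([ 0.19993586, -0.56540231,  0.25227872]), 'tcp_rot': array([ 3.13982884e+00, -1.51803584e-04, -2.80181639e+00]), 'wrist_force': array([-0.55580627, -0.46278422, -0.87474527]), 'moment': array([-0.0017368 ,  0.0061388 , -0.03349321]), 'width': 0.9993799902061852}
scene [[452.62889379   0.         252.17609269]
 [  0.         452.62889379 192.9622821 ]
 [  0.           0.           1.        ]] 0.02680365452332647 [[-0.30325618  0.74404805 -0.59533872  1.34273234]
 [ 0.95270217  0.22371808 -0.205691    0.29916203]
 [-0.01985595 -0.62955756 -0.77670008  1.21144275]
 [ 0.          0.          0.          1.        ]]
mount [([220.0, 291.0], 0.63)]
dial_grip [([201.0, 279.0], 0.75)]
index_mark [([218.0, 
[... 642 characters left out ...]
69678  0.33730328]
 [-0.99990532  0.012658   -0.00539641 -0.00510558]
 [ 0.00376206 -0.12575631 -0.99205403  1.58413702]
 [ 0.          0.          0.          1.        ]]
mount [([202.0, 200.0], 0.85)]
dial_grip [([194.0, 223.0], 0.81)]
index_mark [([206.0, 200.0], 0.78)]
clamp_grip [([190.0, 180.0], 0.59)]
cap [([144.0, 271.0], 0.78), ([262.0, 194.0], 0.69), ([186.0, 219.0], 0.67), ([136.0, 213.0], 0.59)]
cap_knob [([147.0, 271.0], 0.86), ([261.0, 195.0], 0.85), ([184.0, 221.0], 0.84), ([139.0, 211.0], 0.73), ([210.0, 304.0], 0.55), ([204.0, 200.0], 0.33)]
tray_in [([209.0, 303.0], 0.56)]
bottle [([168.0, 102.0], 0.59)]
beaker [([246.0, 110.0], 0.87)]
slidebox [([213.0, 392.0], 0.92)]
1.1
```

View pics/scene0.png

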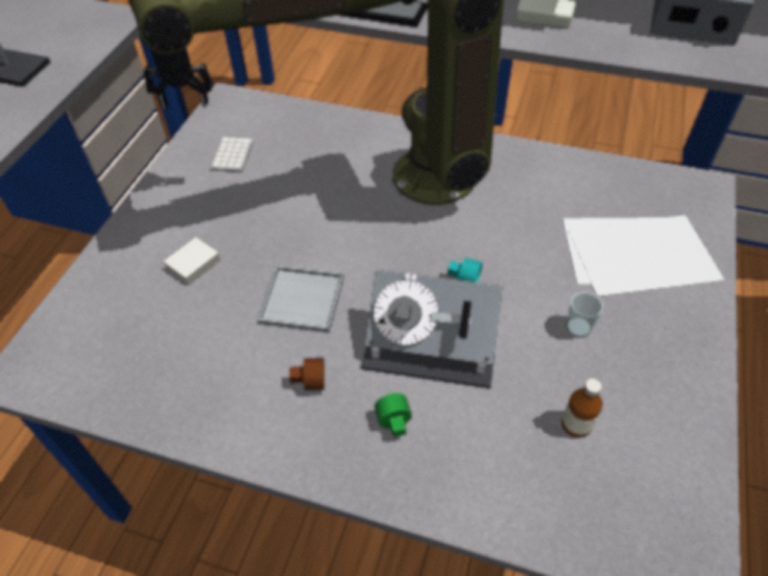

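View pics/top0.png

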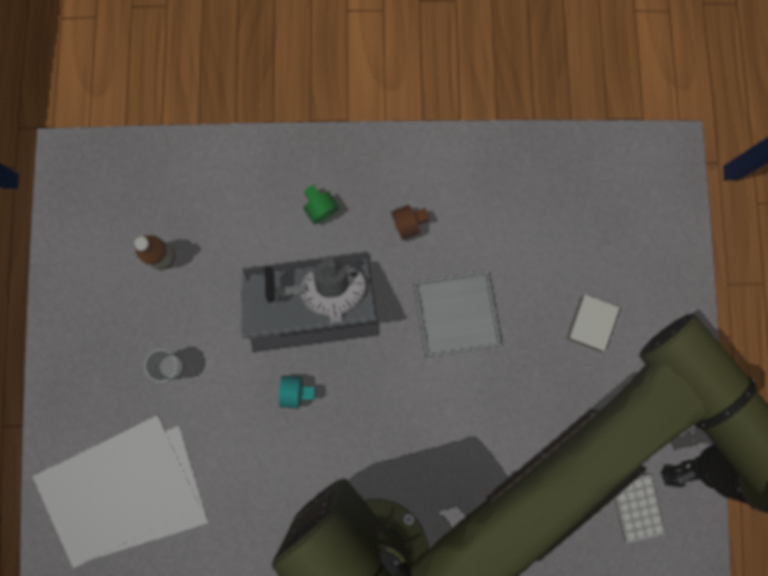

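```bash
python3 - <<'E'
import numpy as np,cv2
a=np.load('pics/scene0.npy')[150:300,180:340,::-1]; b=np.load('pics/top0.npy')[120:280,150:330,::-1]
cv2.imwrite('pics/s_c.png',cv2.resize(a,None,fx=4.6,fy=4,interpolation=cv2.INTER_CUBIC)[:600,:736])
cv2.imwrite('pics/t_c.png',cv2.resize(b,None,fx=3.7,fy=3.7,interpolation=cv2.INTER_CUBIC))
E
```

```text
(no output)
```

View pics/s_c.png

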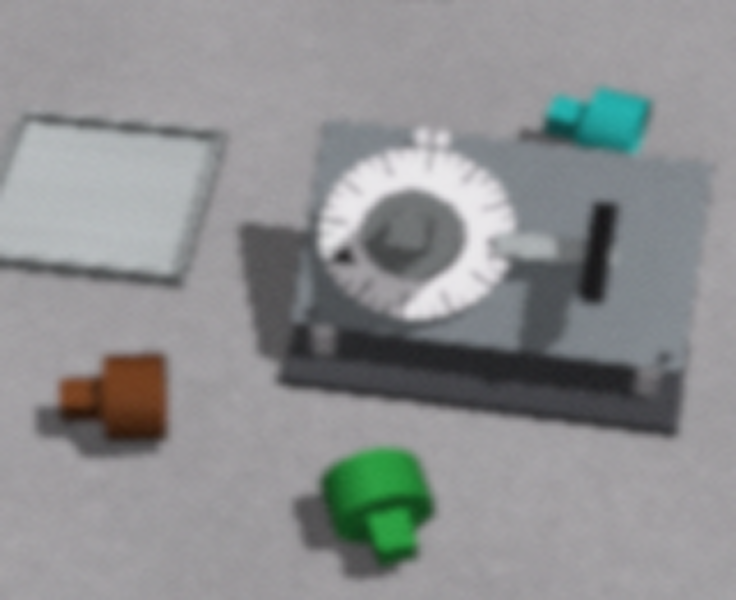

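View pics/t_c.png

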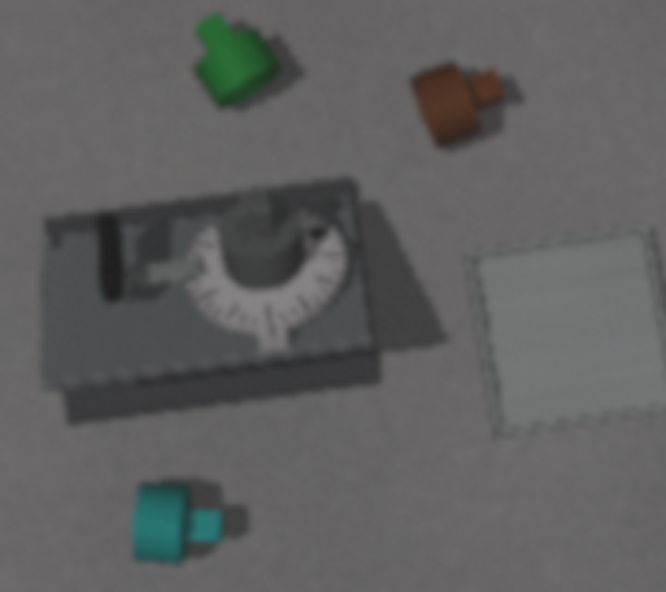

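The top and scene views show the mount with its grey cap at scene px (207,272) and top px (185,220). The three look-alikes are brown (248,205), green (278,263) and turquoise (177,313) in the scene view. Only the grey one sits on the dial, so it is the cap meant. The tray is at about (197,201) in scene. Next I fit the mount and tray poses from both views.

```bash
cat >> h.py <<'E'
CAM={"scene":(452.62889379,252.17609269,192.9622821,0.02680365452332647,np.array([[-0.30325618,0.74404805,-0.59533872,1.34273234],[0.95270217,0.22371808,-0.205691,0.29916203],[-0.01985595,-0.62955756,-0.77670008,1.21144275],[0,0,0,1]])),
"top":(499.11505483,251.86655688,195.80480793,-0.08977871044555272,np.array([[-0.01323605,-0.99198041,0.12569678,0.33730328],[-0.99990532,0.012658,-0.00539641,-0.00510558],[0.00376206,-0.12575631,-0.99205403,1.58413702],[0,0,0,1]]))}
def projc(f,cx,cy,k1,T,P):
    P=np.atleast_2d(P); c=(P-T[:3,3])@T[:3,:3]; s=c[:,:2]/c[:,2:]; r2=(s**2).sum(1,keepdims=True)
    return s*(1+k1*r2)*f+[cx,cy]   # col,row
def proj(cam,P): return projc(*CAM[cam],P)
def rayc(f,cx,cy,k1,T,colrow):
    d=(np.array(colrow,float)-[cx,cy])/f; s=d.copy()
    for _ in range(10): s=d/(1+k1*(s@s))
    v=T[:3,:3]@np.array([s[0],s[1],1]); return T[:3,3],v/np.linalg.norm(v)
def tri(rays):
    A=np.zeros((3,3));b=np.zeros(3)
    for o,v in rays:
        M=np.eye(3)-np.outer(v,v);A+=M;b+=M@o
    return np.linalg.solve(A,b)
E
python3 - <<'E'
from h import *
from scipy.optimize import least_squares
ca,sa=np.cos(np.radians(35)),np.sin(np.radians(35))
up=np.array([ca,0,sa]);n=np.array([-sa,0,ca]);c0=np.array([0,0,.1])
def pc(u,y): return c0+up*u+np.array([0,y,0])
def sc(x,y): return np.array([180+x/4.6,150+y/4])
def tc(x,y): return np.array([150+x/3.7,120+y/3.7])
# mount y = -world y-ish ; dial side +y is image left in scene
obs=[("scene",pc(.08,.135),sc(325,122)),("scene",pc(.08,-.135),sc(712,165)),("scene",pc(-.08,-.135),sc(685,370)),("scene",pc(-.08,.135),sc(300,340)),
("top",pc(.08,.135),tc(375,345)),("top",pc(.08,-.135),tc(43,390)),
("scene",c0+[0,-.065,0]+n*.062+up*.037,sc(603,204)),("scene",c0+[0,-.065,0]+n*.062-up*.037,sc(592,300)),
("top",c0+[0,-.065,0]+n*.062+up*.037,tc(114,298)),("top",c0+[0,-.065,0]+n*.062-up*.037,tc(107,214)),
("scene",c0+[0,.055,0]+n*.0885,sc(407,215)),]
def f(p,tot=True):
    Rz=R.from_euler('z',p[3]).as_matrix()
    r=np.array([proj(c,Rz@P+p[:3])[0]-o for c,P,o in obs]); return r.ravel()
s=least_squares(f,[.45,0,0,np.pi],loss='soft_l1');print("mount",s.x,np.degrees(s.x[3]));print(f(s.x).reshape(-1,2).round(1))
ob2=[("scene",x) for x in [(280,268),(343,275),(328,330),(260,323)]]+[("top",x) for x in [(428,356),(415,284),(490,273),(501,346)]]
# corners in world approx (x near/far,y): scene img TL=near robot,right(-y)
cor={"scene":[(-1,-1),(-1,1),(1,1),(1,-1)],"top":[(-1,1),(1,1),(1,-1),(-1,-1)]}
def g(p):
    Rz=R.from_euler('z',p[3]).as_matrix();out=[]
    for i,(c,x) in enumerate(ob2):
        k=cor[c][i%4]; out.append(proj(c,Rz@np.array([k[0]*.08,k[1]*.08,0])+p[:3])[0]-np.array(x)/1.5)
    return np.array(out).ravel()
t=least_squares(g,[.45,-.2,.018,0]);print("tray",t.x,np.degrees(t.x[3]));print(g(t.x).reshape(-1,2).round(1))
# cap knob tri
T=lambda c,rc:rayc(*CAM[c],(rc[1],rc[0]))
print("knob",tri([T("scene",(207,273)),T("top",(184,221))]))
Rz=R.from_euler('z',s.x[3]).as_matrix()
for nm,P in dict(knob=c0+[0,.055,0]+n*.079,dialgrip=c0+[0,.055,0]+n*.04,clamp=c0+[0,-.065,0]+n*.05,index=pc(.07,.055)).items():
    w=Rz@P+s.x[:3];print(nm,w.round(4),proj("scene",w).round(),proj("top",w).round())
for nm,a,b in [("brown",(248,205),(147,271)),("green",(278,262),(139,211)),("turq",(176,312),(261,195)),("bottle",(272,387),(168,102)),("beaker",(210,388),(246,110)),("slide",(173,126),(213,392))]:
    print(nm,tri([T("scene",a),T("top",b)]).round(3))
E
```

```text
mount [ 0.51662214  0.1303381  -0.01461429  3.27818756] 187.82631171018858
[[-1.9  0.1]
 [ 0.6 -0.4]
 [ 0.4  0.4]
 [-3.  -3.8]
 [ 0.5 -0. ]
 [-1.2  1.5]
 [ 0.1 -0.2]
 [-0.6  0.7]
 [-1.2 -2.1]
 [ 0.1  2.4]
 [ 0.1  4. ]]
tray [ 0.4896642  -0.18196119  0.0007182   0.13457724] 7.710707752951
[[-2.3 -0.2]
 [-0.2  0.6]
 [-0.2  0.7]
 [-1.8 -0.9]
 [-1.4  1.4]
 [-0.5 -0.1]
 [-1.4  0. ]
 [-0.5  0.5]]
knob [0.5547733  0.08372857 0.13730681]
knob [0.569  0.082  0.1501] [[269. 208.]] [[219. 179.]]
dialgrip [0.5468 0.079  0.1182] [[270. 208.]] [[221. 188.]]
clamp [0.5362 0.1986 0.1263] [[310. 213.]] [[180. 192.]]
index [0.4673 0.068  0.1255] [[274. 187.]] [[224. 215.]]
brown [ 0.689 -0.08   0.039]
green [0.723 0.112 0.014]
turq [0.333 0.163 0.06 ]
bottle [0.624 0.451 0.06 ]
beaker [0.382 0.429 0.035]
slide [ 0.476 -0.46   0.028]
```

```bash
cat >> h.py <<'E'
def plan(xyz,yaw=None):
    s=bot.sense(); M=R.from_euler('xyz',s["tcp_rot"]).as_matrix()
    d=M.T@(np.array(xyz)-s["ee_pos"])/0.05
    print("t",round(s["time_s"],2),"units",d.round(3), "roll", None if yaw is None else round(-np.degrees((yaw-s["tcp_rot"][2]+np.pi)%(2*np.pi)-np.pi)/8,3))
def st():
    s=bot.sense(); print("t",round(s["time_s"],2),s["ee_pos"].round(4),s["tcp_rot"].round(4),"q",s["qpos"].round(3),"F",s["wrist_force"].round(1),"w",round(s["width"],3)); return s
E
python3 - <<'E'
from h import *
im=snap("wrist","w0"); print(im["mtx"],im["k1"],im["tool_from_camera"].round(4))
plan([.60,.03,.36],0.13); plan([.60,.03,.36],0.13+np.pi)
E
```

```text
[[311.51061463   0.         261.90859293]
 [  0.         311.51061463 193.36040816]
 [  0.           0.           1.        ]] 0.02430595681430133 [[ 1.000e-04 -9.629e-01 -2.700e-01  6.980e-02]
 [ 1.000e+00  2.000e-04 -4.000e-04 -2.000e-04]
 [ 5.000e-04 -2.700e-01  9.629e-01 -1.200e-01]
 [ 0.000e+00  0.000e+00  0.000e+00  1.000e+00]]
t 1.15 units [-11.513   8.566  -2.134] roll -20.998
t 1.15 units [-11.513   8.566  -2.134] roll 1.502
```

View pics/w0.png

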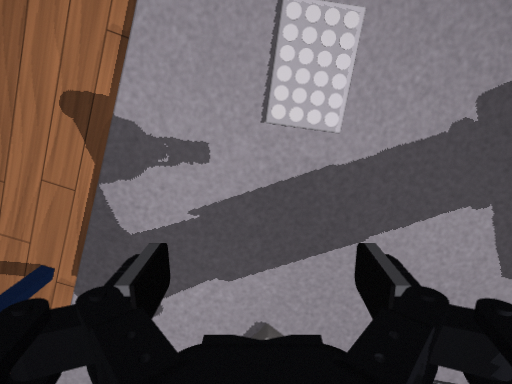

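Call:
send_rows:
  gripper: [1, 1, 1, 1, 1, 1, 1, 1, 1, 1]
  xyz:
    - [-0.8, 0.6, -0.7]
    - [-1.6, 1.2, -1.4]
    - [-2.4, 1.8, -2.2]
    - [-3.2, 2.4, -2.2]
    - [-4, 3, -2.2]
    - [-4.8, 3.6, -2.2]
    - [-5.6, 4.2, -2.2]
    - [-6.4, 4.8, -2.2]
    - [-7.2, 5.4, -2.2]
    - [-8, 6, -2.2]
  roll: [-1, -2, -3, -4, -5, -6, -7, -8, -9, -10]

```text
time_s: 2.15
ee_pos: [0.4607, -0.1731, 0.3638]
tcp_rot: [-3.14, -0.0, -1.399]
wrist_force: [1.1, -1.1, -0.5]
width: 1.003
```

```bash
python3 - <<'E'
from h import *
st(); plan([.60,.04,.36],0.13)
E
```

```text
t 2.15 [ 0.4607 -0.1731  0.3638] [-3.1404e+00 -2.0000e-04 -1.3995e+00] q [ 0.051 -0.206  0.057  0.    -1.832  0.12 ] F [ 1.1 -1.1 -0.5] w 1.003
t 2.15 units [-3.725 -3.471  0.079] roll -10.954
```

Call:
send_rows:
  gripper: [1, 1, 1, 1, 1, 1, 1, 1, 1, 1]
  xyz:
    - [-0.5, -0.5, 0]
    - [-1, -1, 0]
    - [-1.5, -1.5, 0]
    - [-2, -2, 0]
    - [-2.5, -2.4, 0]
    - [-3, -2.8, 0]
    - [-3.4, -3.1, 0]
    - [-3.7, -3.4, 0]
    - [-3.7, -3.4, 0]
    - [-3.7, -3.4, 0]
  roll: [-1, -2, -3, -4, -5, -6, -7, -8, -9, -10]

```text
time_s: 3.15
ee_pos: [0.5977, 0.0361, 0.3626]
tcp_rot: [3.141, 0.001, -0.003]
wrist_force: [-0.2, 0.0, -0.9]
width: 1.002
```

Call:
send_rows:
  gripper: [1, 1, 1]
  xyz:
    - [0, 0, 0]
    - [0, 0, 0]
    - [0, 0, 0]
  roll: [-1, -1, -1]

```text
time_s: 3.45
ee_pos: [0.5973, 0.0353, 0.3632]
tcp_rot: [-3.141, 0.0, 0.127]
wrist_force: [-0.2, 0.3, -0.3]
width: 1.002
```

```bash
cat >> h.py <<'E'
def wcam(im,s):
    T=np.eye(4);T[:3,:3]=R.from_euler('xyz',s["tcp_rot"]).as_matrix();T[:3,3]=s["ee_pos"]
    m=im["mtx"]; return (m[0,0],m[0,2],m[1,2],im["k1"],T@im["tool_from_camera"])
import pickle
def wsnap(fn,**k):
    s=bot.sense(); im=snap("wrist",fn,**k); c=wcam(im,s); pickle.dump(c,open('pics/'+fn+'.pkl','wb')); return c
def fw(t): return [(np.round(d["pixel"]).tolist(),round(d["conf"],2)) for d in bot.find_in("wrist",t)]
E
python3 - <<'E'
from h import *
st(); c=wsnap("w1",scale=1.5)
for t in["cap_knob","dial_grip","clamp_grip","index_mark","tray_in"]: print(t,fw(t))
E
```

```text
t 3.45 [0.5973 0.0353 0.3632] [-3.1415e+00  1.0000e-04  1.2660e-01] q [ 0.394  0.077  0.325 -0.    -1.819  1.304] F [-0.2  0.3 -0.3] w 1.002
cap_knob [([200.0, 215.0], 0.96), ([304.0, 173.0], 0.91), ([49.0, 216.0], 0.9), ([100.0, 354.0], 0.55)]
dial_grip [([228.0, 229.0], 0.73)]
clamp_grip [([201.0, 114.0], 0.97), ([229.0, 228.0], 0.35), ([207.0, 179.0], 0.31)]
index_mark [([205.0, 177.0], 0.92)]
tray_in [([226.0, 392.0], 0.85)]
```

View pics/w1.png

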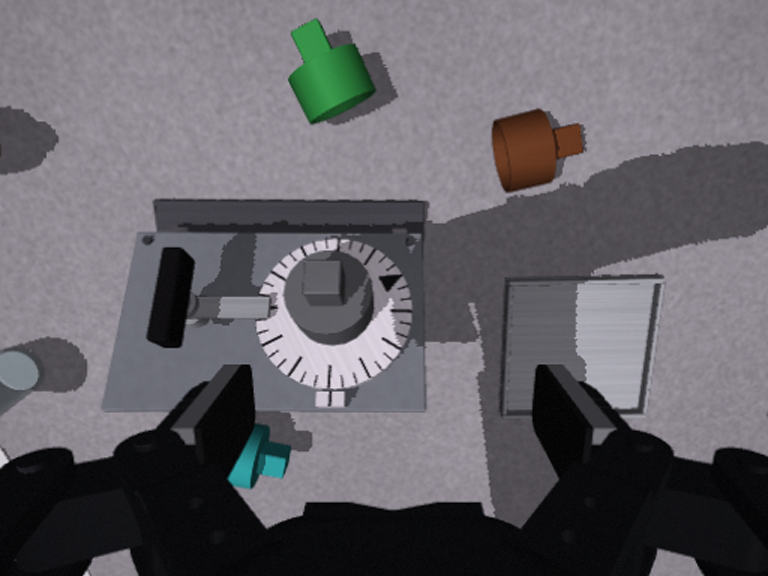

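The wrist view shows the grey cap on the dial with its knob at (322,282) of the 1.5x picture. The arrow is at (388,282), the index block at (330,397), the clamp bar at (171,297) and the tray at (583,345). The green cap (330,75), brown cap (530,148) and turquoise cap (262,457) are loose on the table. I'll take a second view for parallax.

Call:
send_rows:
  gripper: [1, 1, 1, 1, 1]
  xyz:
    - [0.3, -0.6, 0]
    - [0.6, -1.2, 0]
    - [0.6, -1.8, 0]
    - [0.6, -1.8, 0]
    - [0.6, -1.8, 0]
  roll: [0, 0, 0, 0, 0]

```text
time_s: 4.25
ee_pos: [0.6154, 0.129, 0.3631]
tcp_rot: [3.141, 0.0, 0.131]
wrist_force: [0.6, -0.2, 0.2]
width: 1.003
```

```bash

python3 - <<'E'
from h import *
st(); c=wsnap("w2",scale=1.5)
for t in["cap_knob","clamp_grip","index_mark","tray_in"]: print(t,fw(t))
E
```

```text
t 4.25 [0.6154 0.129  0.3631] [3.1413e+00 4.0000e-04 1.3100e-01] q [ 0.525  0.16   0.416  0.    -1.826  1.177] F [ 0.6 -0.2  0.2] w 1.003
cap_knob [([224.0, 294.0], 0.94), ([317.0, 216.0], 0.8), ([75.0, 286.0], 0.68), ([122.0, 416.0], 0.66)]
clamp_grip [([221.0, 195.0], 0.88)]
index_mark [([222.0, 295.0], 0.74), ([223.0, 247.0], 0.66)]
tray_in [([241.0, 444.0], 0.62)]
```

View pics/w2.png

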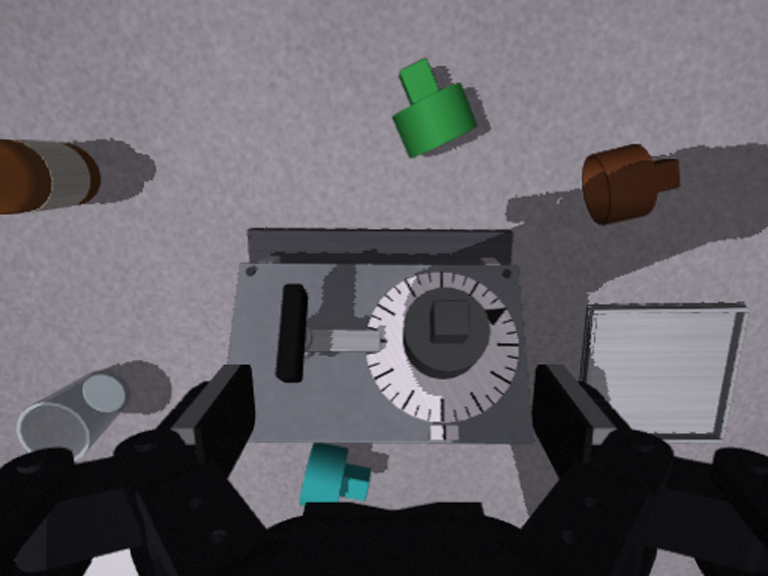

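```bash
python3 - <<'E'
import numpy as np,cv2
a=np.load('pics/w1.npy')[150:240,160:280,::-1]; b=np.load('pics/w2.npy')[170:260,240:360,::-1]
a=cv2.convertScaleAbs(a,alpha=2); b=cv2.convertScaleAbs(b,alpha=2)
k=dict(fx=5,fy=5,interpolation=cv2.INTER_NEAREST)
cv2.imwrite('pics/w1c.png',cv2.resize(a,None,**k));cv2.imwrite('pics/w2c.png',cv2.resize(b,None,**k))
E
```

```text
(no output)
```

View pics/w1c.png

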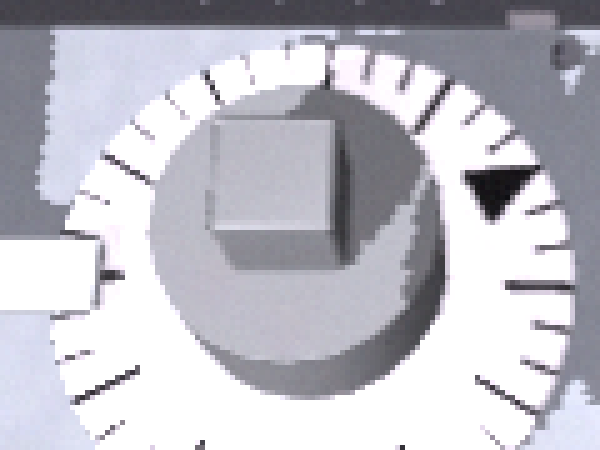

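View pics/w2c.png

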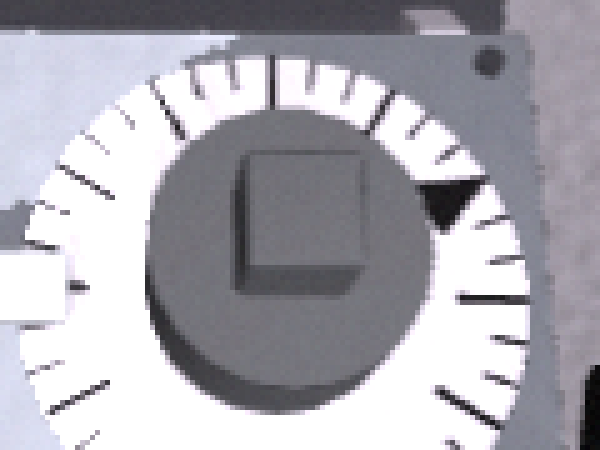

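```bash
cat > fit.py <<'E'
from h import *
from scipy.optimize import least_squares
C={k:pickle.load(open(f'pics/{k}.pkl','rb')) for k in("w1","w2")}
ca,sa=np.cos(np.radians(35)),np.sin(np.radians(35))
up=np.array([ca,0,sa]);n=np.array([-sa,0,ca]);yy=np.array([0,1.,0]);c0=np.array([0,0,.1])
h=lambda x,y:np.array([(x+.5)/1.5-.5,(y+.5)/1.5-.5])
z1=lambda x,y:np.array([160+(x+.5)/5-.5,150+(y+.5)/5-.5]); z2=lambda x,y:np.array([240+(x+.5)/5-.5,170+(y+.5)/5-.5])
def corners(): return [c0-up*.08-yy*.135,c0-up*.08+yy*.135,c0+up*.08-yy*.135,c0+up*.08+yy*.135]
kt=c0+yy*.055+n*.088; K=[kt-up*.013-yy*.013,kt-up*.013+yy*.013,kt+up*.013+yy*.013,kt+up*.013-yy*.013]
p1=[h(137,233),h(424,233),h(103,411),h(426,411)]+[z1(*q) for q in[(216,121),(333,121),(331,229),(214,229)]]
p2=[h(239,263),h(519,263),h(217,442),h(534,441)]+[z2(*q) for q in[(247,152),(366,152),(364,266),(245,266)]]
E
python3 - <<'E'
from fit import *
W=[tri([rayc(*C["w1"],a),rayc(*C["w2"],b)]) for a,b in zip(p1,p2)]
print(np.round(W,4))
print("knob edges",[np.linalg.norm(W[4+i]-W[4+(i+1)%4]).round(4) for i in range(4)])
P=corners()+K
def f(p,idx=range(8)):
    Rz=R.from_euler('z',p[3]).as_matrix()
    return np.array([projc(*C[c],Rz@P[i]+p[:3])[0]-o[i] for c,o in(("w1",p1),("w2",p2)) for i in idx]).ravel()
for idx in(range(8),range(4),range(4,8)):
    s=least_squares(lambda p:f(p,idx),[.52,.13,0,3.27]);print(s.x.round(4),f(s.x,idx).reshape(-1,2).round(1).tolist())
# tray
t1=[h(505,277),h(664,275),h(647,414),h(500,416)];t2=[h(585,304),h(747,302),h(722,439)]
print("tray",np.round([tri([rayc(*C["w1"],a),rayc(*C["w2"],b)]) for a,b in zip(t1,t2)],4))
TC=[(1,1),(1,-1),(-1,-1),(-1,1)]
def g(p):
    Rz=R.from_euler('z',p[3]).as_matrix()
    Q=lambda i:Rz@np.array([TC[i][0]*.08,TC[i][1]*.08,0])+p[:3]
    return np.array([projc(*C["w1"],Q(i))[0]-t1[i] for i in range(4)]+[projc(*C["w2"],Q(i))[0]-t2[i] for i in range(3)]).ravel()
s=least_squares(g,[.49,-.18,.018,.13]);print("tray",s.x.round(4),g(s.x).reshape(-1,2).round(1).tolist())
E
```

```text
[[ 0.5688  0.2685  0.0515]
 [ 0.6023  0.0059  0.0477]
 [ 0.436   0.2534  0.1382]
 [ 0.4718 -0.0086  0.1415]
 [ 0.589   0.0957  0.1639]
 [ 0.593   0.0712  0.1671]
 [ 0.5714  0.0688  0.1754]
 [ 0.5672  0.0932  0.1723]]
knob edges [np.float64(0.0251), np.float64(0.0232), np.float64(0.0249), np.float64(0.0235)]
[ 0.5201  0.1301 -0.0088  3.2726] [[-0.4, -0.3], [0.9, -0.9], [-1.3, -1.5], [3.0, -3.1], [0.7, 0.4], [1.6, 0.3], [1.2, 1.6], [-0.4, 1.7], [-1.5, -0.0], [0.2, -0.0], [-1.2, -1.9], [1.8, -1.4], [-1.8, 0.7], [-1.9, 0.7], [-0.2, 1.1], [-0.7, 1.0]]
[ 0.5176  0.1303 -0.0106  3.2693] [[0.2, 0.9], [0.5, 0.9], [-0.8, -0.8], [2.2, -1.7], [-1.3, 1.1], [-0.5, 1.7], [-1.1, -1.3], [0.6, -0.2]]
[ 0.5227  0.1305 -0.0046  3.2652] [[0.2, -1.0], [1.4, -0.9], [0.8, 0.7], [-1.0, 0.7], [-1.1, -0.3], [-0.9, -0.1], [0.7, 0.5], [-0.2, 0.4]]
tray [[ 0.5563 -0.0935 -0.0117]
 [ 0.584  -0.2524  0.0056]
 [ 0.4219 -0.2792  0.0047]]
tray [ 0.4958 -0.176   0.0182  0.1569] [[-0.6, 0.3], [-0.9, -1.5], [-1.4, -0.4], [-0.4, 0.4], [2.9, 1.3], [0.1, 0.1], [0.1, -0.1]]
```

```bash
python3 - <<'E'
from fit import *
P=corners()+K
def f(p,idx,z):
    Rz=R.from_euler('z',p[2]).as_matrix()
    return np.array([projc(*C[c],Rz@P[i]+np.array([p[0],p[1],z]))[0]-o[i] for c,o in(("w1",p1),("w2",p2)) for i in idx]).ravel()
for z in(0,-.004):
  for idx in(range(8),range(4,8)):
    s=least_squares(lambda p:f(p,idx,z),[.52,.13,3.27]);print(z,s.x.round(4),np.sqrt(np.mean(s.fun**2)).round(2))
    p=s.x;Rz=R.from_euler('z',p[2]).as_matrix();o=np.array([p[0],p[1],z])
    print(" knob",(Rz@(c0+yy*.055+n*.079)+o).round(4),"dg",(Rz@(c0+yy*.055+n*.04)+o).round(4),"cl",(Rz@(c0-yy*.065+n*.05)+o).round(4),"n",(Rz@n).round(3))
E
```

```text
0 [0.5228 0.1297 3.275 ] 2.12
 knob [0.5751 0.0812 0.1647] dg [0.5529 0.0782 0.1328] cl [0.5426 0.1979 0.141 ] n [0.568 0.076 0.819]
0 [0.5241 0.1306 3.2653] 0.93
 knob [0.5758 0.0816 0.1647] dg [0.5536 0.0788 0.1328] cl [0.5445 0.1986 0.141 ] n [0.569 0.071 0.819]
-0.004 [0.5216 0.1299 3.2739] 1.61
 knob [0.5738 0.0813 0.1607] dg [0.5516 0.0784 0.1288] cl [0.5414 0.1981 0.137 ] n [0.569 0.076 0.819]
-0.004 [0.5229 0.1305 3.2652] 0.78
 knob [0.5747 0.0815 0.1607] dg [0.5525 0.0788 0.1288] cl [0.5434 0.1985 0.137 ] n [0.569 0.071 0.819]
```

```bash
python3 - <<'E'
from h import *
plan([.578,.082,.230],.128);plan([.578,.082,.170],.128)
E
```

```text
t 4.5 units [-0.861  0.809  2.672] roll 0.009
t 4.5 units [-0.862  0.81   3.872] roll 0.009
```

Call:
send_rows:
  gripper: [1, 1, 1, 1, 1, 1, 1, 1, 1]
  xyz:
    - [-0.4, 0.4, 0.6]
    - [-0.86, 0.81, 1.2]
    - [-0.86, 0.81, 1.8]
    - [-0.86, 0.81, 2.4]
    - [-0.86, 0.81, 2.9]
    - [-0.86, 0.81, 3.3]
    - [-0.86, 0.81, 3.6]
    - [-0.86, 0.81, 3.85]
    - [-0.86, 0.81, 3.85]
  roll: [0, 0, 0, 0, 0, 0, 0, 0, 0]

```text
time_s: 5.4
ee_pos: [0.5774, 0.0824, 0.1691]
tcp_rot: [3.141, 0.002, 0.13]
wrist_force: [0.2, -0.7, -0.1]
width: 1.003
```

```bash
python3 - <<'E'
from h import *
st(); wsnap("w3",scale=1.5)
E
```

```text
t 5.4 [0.5774 0.0824 0.1691] [3.1414e+00 2.5000e-03 1.2990e-01] q [ 4.850e-01  5.000e-03 -1.040e-01 -1.000e-03 -1.465e+00  1.216e+00] F [ 0.2 -0.7 -0.1] w 1.003
```

View pics/w3.png

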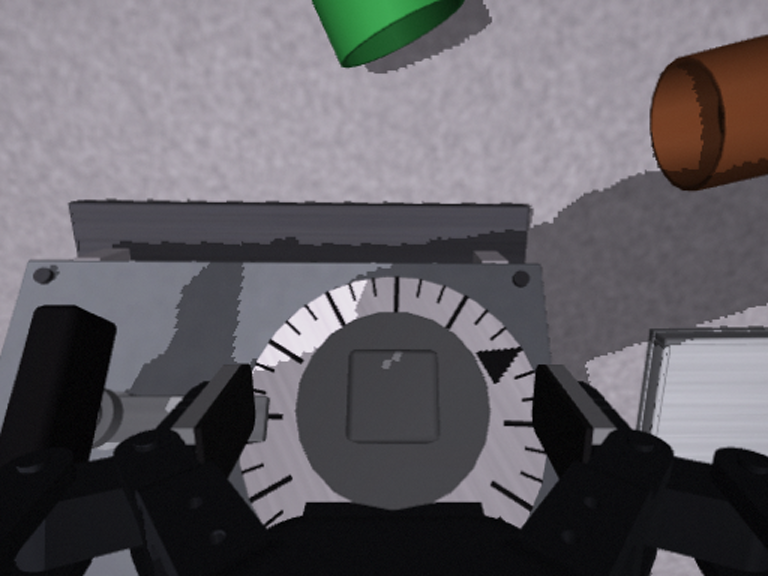

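The grey knob is centred between the pads, at column 393 against a pad midpoint of 393. I'm closing.

Call:
send_rows:
  gripper: [-1, -1, -1, -1, -1, -1, -1, -1]
  xyz:
    - [0, 0, 0]
    - [0, 0, 0]
    - [0, 0, 0]
    - [0, 0, 0]
    - [0, 0, 0]
    - [0, 0, 0]
    - [0, 0, 0]
    - [0, 0, 0]
  roll: [0, 0, 0, 0, 0, 0, 0, 0]

```text
time_s: 6.25
ee_pos: [0.5783, 0.0828, 0.1714]
tcp_rot: [-3.141, -0.001, 0.13]
wrist_force: [-0.8, -0.5, 3.3]
width: 0.292
```

```bash
python3 - <<'E'
from h import *
st(); wsnap("w4",scale=1.5)
E
```

```text
t 6.25 [0.5783 0.0828 0.1714] [-3.1415e+00 -9.0000e-04  1.3040e-01] q [ 0.485  0.004 -0.101  0.    -1.465  1.216] F [-0.8 -0.5  3.3] w 0.292
```

View pics/w4.png

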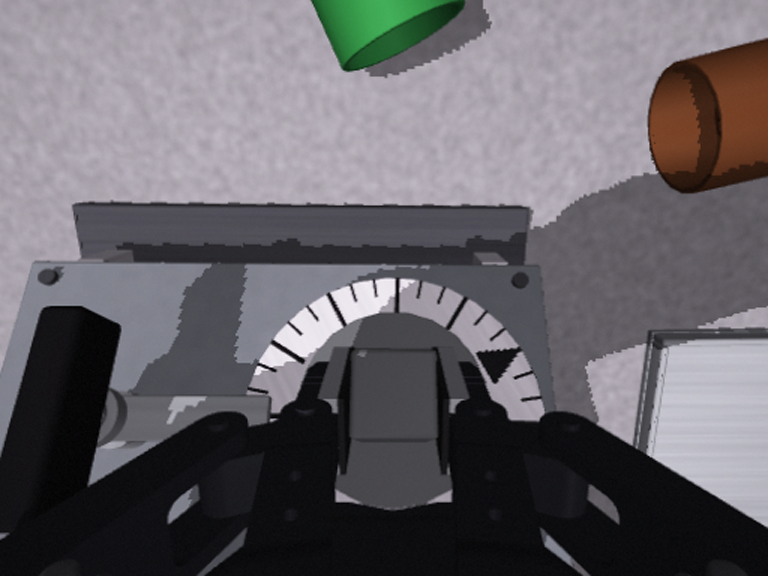

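Call:
send_rows:
  gripper: [-1, -1, -1, -1, -1, -1, -1, -1, -1, -1]
  xyz:
    - [0.08, 0, -0.12]
    - [0.17, 0, -0.24]
    - [0.26, 0, -0.37]
    - [0.34, 0, -0.49]
    - [0.46, 0, -0.65]
    - [0.57, 0, -0.82]
    - [0.69, 0, -0.98]
    - [0.8, 0, -1.15]
    - [0.92, 0, -1.31]
    - [0.92, 0, -1.31]
  roll: [0, 0, 0, 0, 0, 0, 0, 0, 0, 0]

```text
time_s: 7.3
ee_pos: [0.6249, 0.0889, 0.2379]
tcp_rot: [-3.141, -0.003, 0.13]
wrist_force: [0.3, 0.1, -1.2]
width: 0.291
```

```bash
python3 - <<'E'
from h import *
st(); wsnap("w5",scale=1.5)
E
```

```text
t 7.3 [0.6249 0.0889 0.2379] [-3.1414e+00 -2.5000e-03  1.3010e-01] q [ 4.580e-01  1.190e-01  1.410e-01  1.000e-03 -1.589e+00  1.243e+00] F [ 0.3  0.1 -1.2] w 0.291
```

View pics/w5.png

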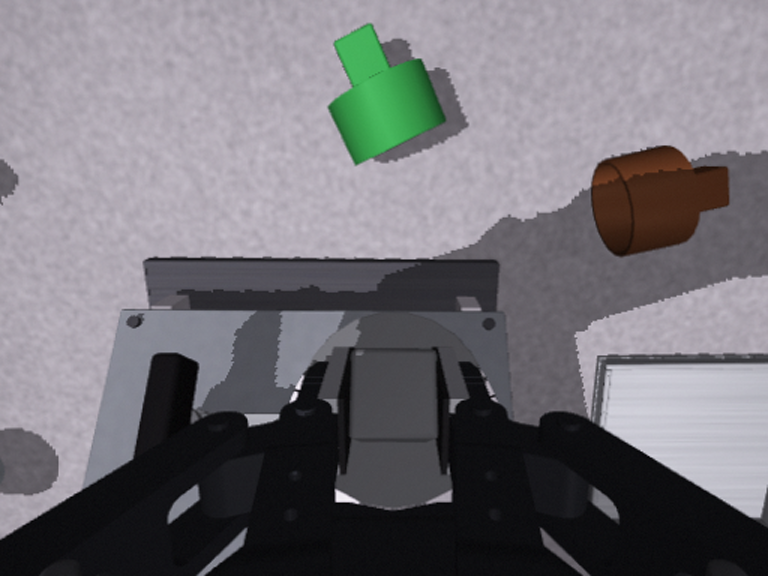

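The cap came off and is held, still tilted. I'm carrying it over the tray, centred near (0.496,-0.176).

```bash
python3 - <<'E'
from h import *
plan([.500,-.176,.260]);plan([.500,-.176,.095])
E
```

```text
t 7.35 units [-3.152  4.93  -0.467] roll None
t 7.35 units [-3.156  4.931  2.833] roll None
```

Call:
send_rows:
  gripper: [-1, -1, -1, -1, -1, -1, -1, -1, -1, -1]
  xyz:
    - [0, 0.3, -0.3]
    - [-0.2, 0.9, -0.5]
    - [-0.5, 1.6, -0.5]
    - [-1, 2.3, -0.5]
    - [-1.5, 3, -0.5]
    - [-2, 3.7, -0.5]
    - [-2.5, 4.3, -0.5]
    - [-2.9, 4.7, -0.4]
    - [-3.15, 4.93, -0.2]
    - [-3.15, 4.93, 0]
  roll: [0, 0, 0, 0, 0, 0, 0, 0, 0, 0]

```text
time_s: 8.35
ee_pos: [0.4983, -0.1782, 0.2374]
tcp_rot: [3.141, -0.002, 0.128]
wrist_force: [-0.1, -0.1, -0.6]
width: 0.292
```

```bash
python3 - <<'E'
from h import *
st(); wsnap("w6",scale=1.5); snap("scene","s6",crop=(140,260,150,330),scale=4); plan([.500,-.176,.095])
E
```

```text
t 8.35 [ 0.4983 -0.1782  0.2374] [ 3.1409e+00 -2.0000e-03  1.2770e-01] q [ 3.700e-02 -1.520e-01 -1.290e-01  1.000e-03 -1.592e+00  1.661e+00] F [-0.1 -0.1 -0.6] w 0.292
t 8.45 units [ 2.900e-02 -2.000e-03  2.802e+00] roll None
```

View pics/w6.png

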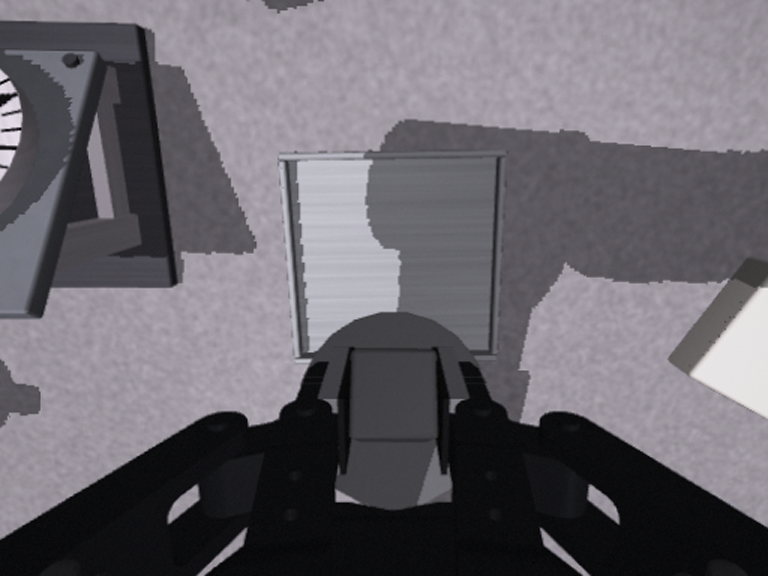

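View pics/s6.png

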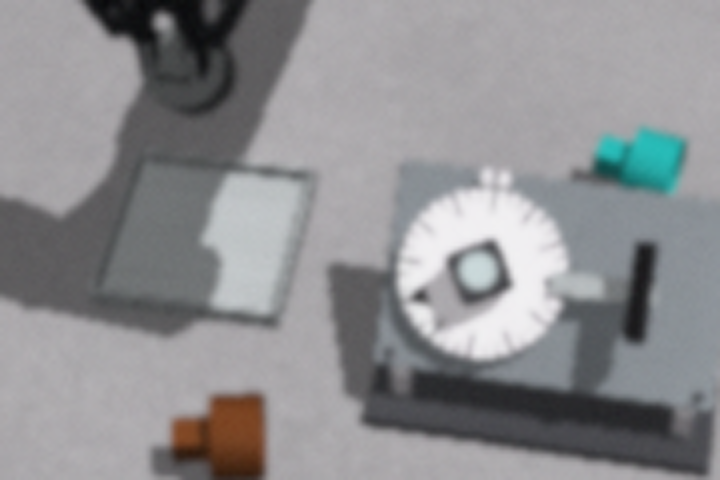

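```bash
python3 - <<'E'
from h import *
c=pickle.load(open('pics/w6.pkl','rb'))
for p in[(280,155),(506,152),(497,356),(295,358)]:
    q=((p[0]+.5)/1.5-.5,(p[1]+.5)/1.5-.5); o,v=rayc(*c,q); print((o+v*(.018-o[2])/v[2]).round(4))
E
```

```text
[ 0.5579 -0.0921  0.018 ]
[ 0.5798 -0.2477  0.018 ]
[ 0.4283 -0.2702  0.018 ]
[ 0.4065 -0.1132  0.018 ]
```

Call:
send_rows:
  gripper: [-1, -1, -1, -1, -1, -1, -1, -1, -1, -1]
  xyz:
    - [0, 0.05, 0.5]
    - [0, 0.05, 1.1]
    - [0, 0.05, 1.7]
    - [0, 0.05, 2.2]
    - [0, 0.05, 2.5]
    - [0, 0.05, 2.65]
    - [0, 0.05, 2.8]
    - [0, 0.05, 2.95]
    - [0, 0.05, 3.1]
    - [0, 0.05, 3.1]
  roll: [0, 0, 0, 0, 0, 0, 0, 0, 0, 0]

```text
time_s: 9.45
ee_pos: [0.5004, -0.1787, 0.0818]
tcp_rot: [3.141, -0.001, 0.131]
wrist_force: [1.1, 0.3, 0.2]
width: 0.293
```

```bash
python3 - <<'E'
from h import *
st(); wsnap("w7",scale=1.5)
E
```

```text
t 9.45 [ 0.5004 -0.1787  0.0818] [ 3.1411e+00 -1.4000e-03  1.3050e-01] q [ 0.036 -0.097 -0.364  0.    -1.302  1.665] F [1.1 0.3 0.2] w 0.293
```

View pics/w7.png

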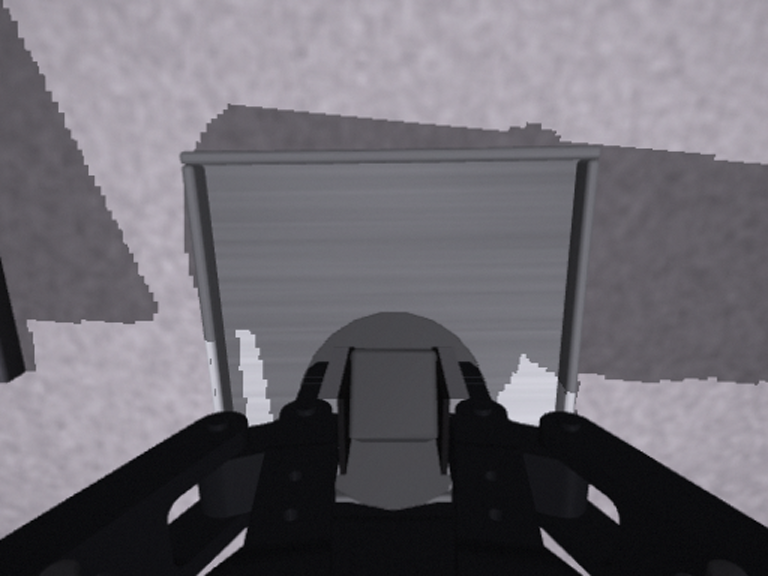

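Call:
send_rows:
  gripper: [-1, -1, -1, -1]
  xyz:
    - [0, 0, 0.08]
    - [0, 0, 0.16]
    - [0, 0, 0.24]
    - [0, 0, 0.24]
  roll: [0, 0, 0, 0]

```text
time_s: 9.9
ee_pos: [0.5058, -0.1794, 0.0793]
tcp_rot: [3.135, -0.016, 0.133]
wrist_force: [-2.6, 6.5, 33.2]
width: 0.292
```

The cap is touching the floor. With this tilt the knob lies past vertical above the low rim edge, so pressing harder won't stand it up. I'll lift, shift towards the far wall, and let it settle back upright from its low edge.

Call:
send_rows:
  gripper: [-1, -1, -1, -1, -1]
  xyz:
    - [0, 0, -0.4]
    - [0, 0, -0.4]
    - [0.4, 0, -0.4]
    - [0.8, 0, -0.4]
    - [0.8, 0, -0.4]
  roll: [0, 0, 0, 0, 0]

```text
time_s: 10.4
ee_pos: [0.5402, -0.1731, 0.0876]
tcp_rot: [-3.141, 0.002, 0.131]
wrist_force: [0.8, -0.1, -0.9]
width: 0.291
```

```bash
python3 - <<'E'
from h import *
st(); wsnap("w8",scale=1.5);snap("scene","s8",crop=(140,260,150,330),scale=4)
E
```

```text
t 10.4 [ 0.5402 -0.1731  0.0876] [-3.1411e+00  1.7000e-03  1.3050e-01] q [ 0.043 -0.    -0.26  -0.    -1.313  1.658] F [ 0.8 -0.1 -0.9] w 0.291
```

View pics/w8.png

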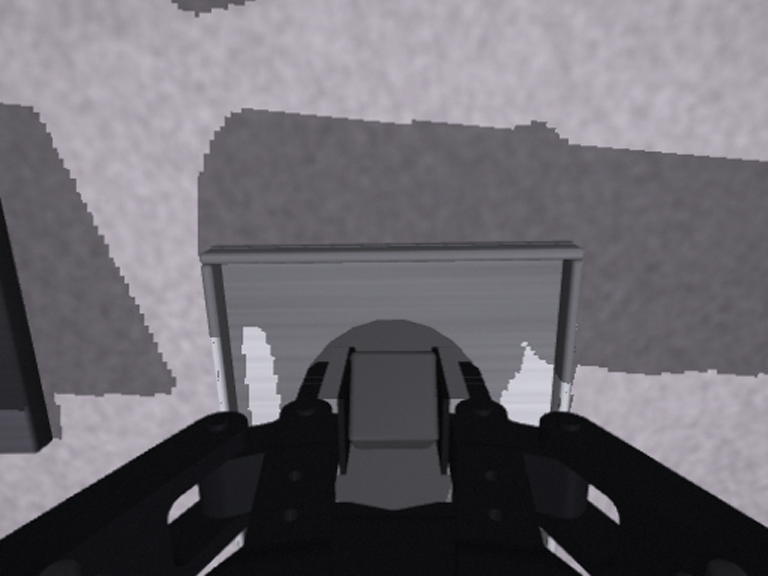

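View pics/s8.png

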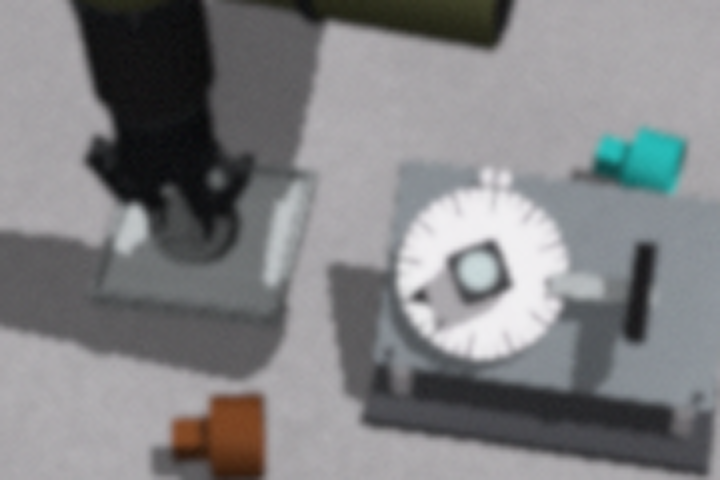

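```bash
python3 - <<'E'
from h import *
c=pickle.load(open('pics/w8.pkl','rb'))
s=np.array([0.5402,-0.1731,0.0876]);tx=np.array([np.cos(.1305),np.sin(.1305),0]);g=s-[0,0,.003]
for L in(21,25,29):
  for th in(25,30,35,40,45):
    t=np.radians(th);a=tx*np.sin(t)+np.array([0,0,np.cos(t)]);b=tx*np.cos(t)-np.array([0,0,np.sin(t)])
    pts=[-L*a+33.5*b,(30-L)*a+13*b,(30-L)*a-13*b]
    print(L,th,[(projc(*c,g+p*.001)[0][1]*1.5).round(0) for p in pts])
E
```

```text
21 25 [np.float64(295.0), np.float64(352.0), np.float64(450.0)]
21 30 [np.float64(302.0), np.float64(349.0), np.float64(447.0)]
21 35 [np.float64(309.0), np.float64(347.0), np.float64(444.0)]
21 40 [np.float64(316.0), np.float64(346.0), np.float64(441.0)]
21 45 [np.float64(324.0), np.float64(344.0), np.float64(437.0)]
25 25 [np.float64(297.0), np.float64(352.0), np.float64(447.0)]
25 30 [np.float64(304.0), np.float64(351.0), np.float64(446.0)]
25 35 [np.float64(312.0), np.float64(350.0), np.float64(445.0)]
25 40 [np.float64(320.0), np.float64(350.0), np.float64(443.0)]
25 45 [np.float64(329.0), np.float64(350.0), np.float64(440.0)]
29 25 [np.float64(298.0), np.float64(353.0), np.float64(445.0)]
29 30 [np.float64(307.0), np.float64(353.0), np.float64(445.0)]
29 35 [np.float64(315.0), np.float64(353.0), np.float64(445.0)]
29 40 [np.float64(324.0), np.float64(354.0), np.float64(444.0)]
29 45 [np.float64(333.0), np.float64(355.0), np.float64(443.0)]
```

Comparing the picture with the model gives a tilt of about 40° now, so pressing did rotate it the wrong way. To right it, I'll hook the low lip against the inside of the tray's near wall and draw the knob towards the robot. That rotates the cap upright within the grip.

```bash
python3 - <<'E'
from h import *
plan([.4445,-.188,.0835])
E
```

```text
t 10.5 units [-1.91   0.046  0.089] roll None
```

Call:
send_rows:
  gripper: [-1, -1, -1, -1, -1, -1, -1, -1, -1, -1]
  xyz:
    - [-0.4, 0, 0]
    - [-0.9, 0, 0]
    - [-1.4, 0, 0]
    - [-1.8, 0, 0.05]
    - [-1.9, 0, 0.08]
    - [-2, 0, 0.08]
    - [-2.1, 0, 0.08]
    - [-2.2, 0, 0.08]
    - [-2.3, 0, 0.08]
    - [-2.3, 0, 0.08]
  roll: [0, 0, 0, 0, 0, 0, 0, 0, 0, 0]

```text
time_s: 11.5
ee_pos: [0.4302, -0.1882, 0.0894]
tcp_rot: [3.139, -0.013, 0.132]
wrist_force: [8.4, 3.1, 8.7]
width: 0.287
```

```bash
python3 - <<'E'
from h import *
st(); wsnap("w9",scale=1.5)
E
```

```text
t 11.5 [ 0.4302 -0.1882  0.0894] [ 3.1389 -0.0126  0.1319] q [ 2.000e-02 -2.930e-01 -5.180e-01  1.000e-03 -1.333e+00  1.682e+00] F [8.4 3.1 8.7] w 0.287
```

View pics/w9.png

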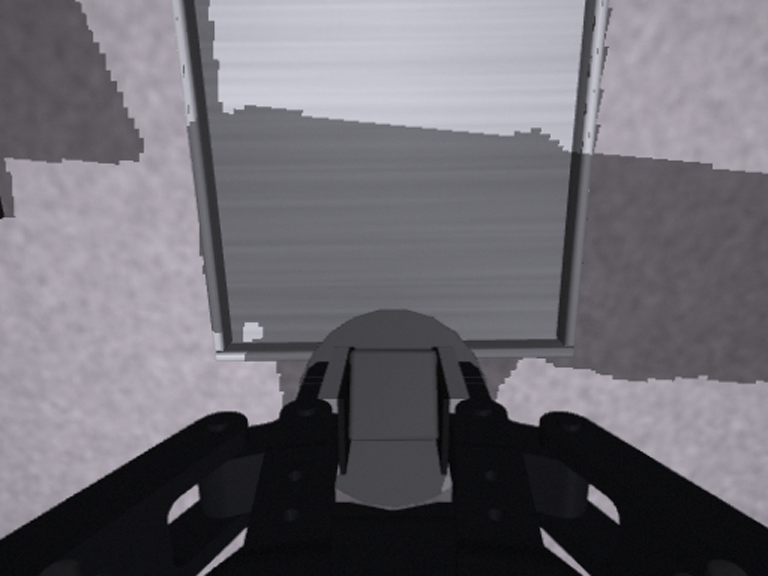

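Call:
send_rows:
  gripper: [-1, -1, -1, -1, -1, -1, -1, -1, -1, -1]
  xyz:
    - [0.2, 0, -0.1]
    - [0.55, 0, -0.05]
    - [0.55, 0, 0.05]
    - [0.55, 0, 0.05]
    - [0.4, 0, 0.05]
    - [0.3, 0, 0.05]
    - [0.2, 0, 0.05]
    - [0.1, 0, 0.05]
    - [0, 0, 0.05]
    - [0, 0, 0.05]
  roll: [0, 0, 0, 0, 0, 0, 0, 0, 0, 0]

```text
time_s: 12.55
ee_pos: [0.4292, -0.1886, 0.0874]
tcp_rot: [3.139, -0.013, 0.132]
wrist_force: [8.2, 1.4, 8.5]
width: 0.29
```

```bash
python3 - <<'E'
from h import *
st(); wsnap("w10",scale=1.5)
E
```

```text
t 12.55 [ 0.4292 -0.1886  0.0874] [ 3.1386 -0.013   0.1315] q [ 0.02  -0.295 -0.523  0.002 -1.329  1.682] F [8.2 1.4 8.5] w 0.29
```

View pics/w10.png

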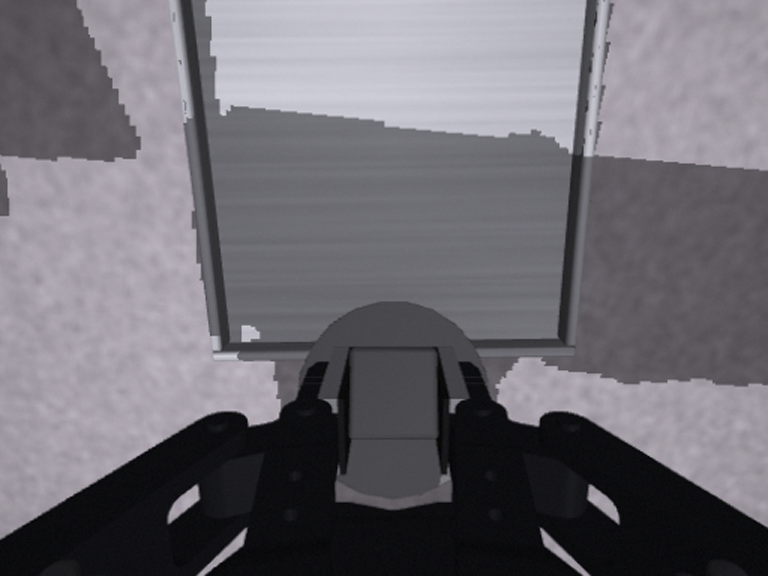

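The method works: the tilt has gone from about 40° to about 28° (front rim arc now at row 302). I'm continuing.

Call:
send_rows:
  gripper: [-1, -1, -1, -1, -1, -1, -1, -1, -1, -1]
  xyz:
    - [0.2, 0, -0.1]
    - [0.5, 0, -0.05]
    - [0.5, 0, 0.05]
    - [0.5, 0, 0.05]
    - [0.3, 0, 0.05]
    - [0.15, 0, 0.05]
    - [0, 0, 0.05]
    - [-0.1, 0, 0.05]
    - [-0.2, 0, 0.05]
    - [-0.2, 0, 0.05]
  roll: [0, 0, 0, 0, 0, 0, 0, 0, 0, 0]

```text
time_s: 13.6
ee_pos: [0.4191, -0.1899, 0.0847]
tcp_rot: [3.139, -0.012, 0.132]
wrist_force: [7.4, 2.9, 12.2]
width: 0.294
```

```bash
python3 - <<'E'
from h import *
st(); wsnap("w11",scale=1.5)
E
```

```text
t 13.6 [ 0.4191 -0.1899  0.0847] [ 3.1385 -0.0121  0.1316] q [ 0.017 -0.319 -0.547  0.002 -1.331  1.685] F [ 7.4  2.9 12.2] w 0.294
```

View pics/w11.png

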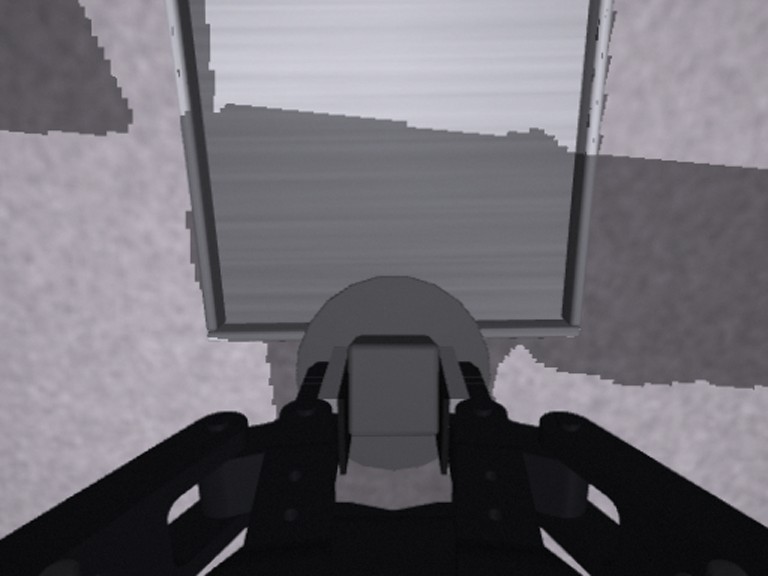

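The tilt is now only about 10°. I'm lifting, going to the tray centre and lowering.

Call:
send_rows:
  gripper: [-1, -1, -1, -1, -1, -1, -1, -1, -1, -1]
  xyz:
    - [0.1, 0, -0.25]
    - [0.1, 0, -0.5]
    - [0.5, 0, -0.5]
    - [1, 0, -0.5]
    - [1.5, 0, -0.5]
    - [1.6, 0, -0.4]
    - [1.6, 0, -0.25]
    - [1.6, 0, -0.1]
    - [1.6, 0, 0.05]
    - [1.6, 0, 0.05]
  roll: [0, 0, 0, 0, 0, 0, 0, 0, 0, 0]

```text
time_s: 14.65
ee_pos: [0.4945, -0.1797, 0.0783]
tcp_rot: [3.141, -0.001, 0.13]
wrist_force: [-0.1, -0.5, 1.9]
width: 0.291
```

```bash
python3 - <<'E'
from h import *
st()
E
```

```text
t 14.65 [ 0.4945 -0.1797  0.0783] [ 3.1407e+00 -5.0000e-04  1.3040e-01] q [ 3.500e-02 -1.090e-01 -3.810e-01  1.000e-03 -1.298e+00  1.666e+00] F [-0.1 -0.5  1.9] w 0.291
```

Press down another 7 mm slowly.

Call:
send_rows:
  gripper: [-1, -1, -1, -1, -1]
  xyz:
    - [0, 0, 0.05]
    - [0, 0, 0.1]
    - [0, 0, 0.14]
    - [0, 0, 0.16]
    - [0, 0, 0.16]
  roll: [0, 0, 0, 0, 0]

```text
time_s: 15.15
ee_pos: [0.497, -0.1806, 0.0776]
tcp_rot: [3.136, -0.008, 0.132]
wrist_force: [-10.6, 4.7, 33.3]
width: 0.293
```

```bash
python3 - <<'E'
from h import *
st(); wsnap("w12",scale=1.5)
E
```

```text
t 15.15 [ 0.497  -0.1806  0.0776] [ 3.1364 -0.0076  0.1321] q [ 0.035 -0.108 -0.383  0.005 -1.287  1.666] F [-10.6   4.7  33.3] w 0.293
```

View pics/w12.png

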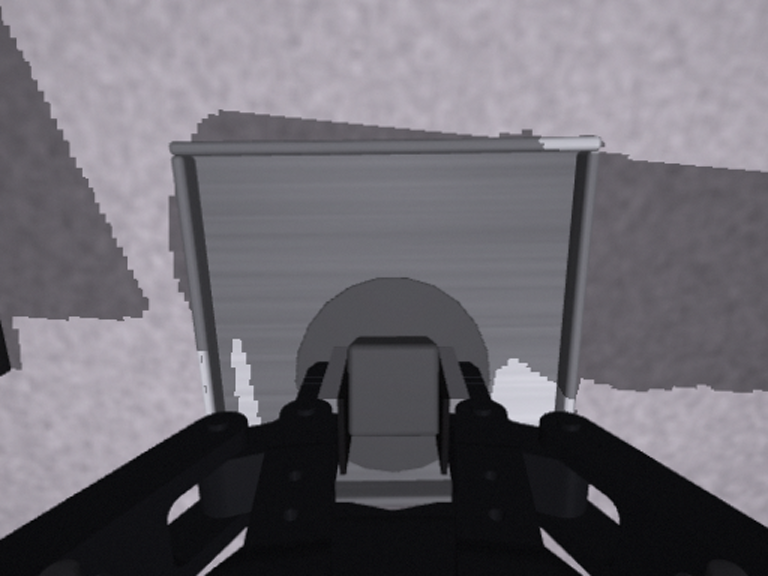

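Pressing doesn't turn it, but a tilt of about 12° settles flat on release. I'll ease off the force and open.

Call:
send_rows:
  gripper: [-1, -1, -0.2, -0.2, 0, 0.3, 0.6, 1, 1, 1]
  xyz:
    - [0, 0, -0.1]
    - [0, 0, -0.15]
    - [0, 0, -0.15]
    - [0, 0, -0.15]
    - [0, 0, -0.15]
    - [0, 0, -0.15]
    - [0, 0, -0.15]
    - [0, 0, -0.15]
    - [0, 0, -0.15]
    - [0, 0, -0.15]
  roll: [0, 0, 0, 0, 0, 0, 0, 0, 0, 0]

```text
time_s: 16.2
ee_pos: [0.4949, -0.1792, 0.0772]
tcp_rot: [-3.142, 0.0, 0.13]
wrist_force: [-0.3, 0.4, -0.0]
width: 1.0
```

Call:
send_rows:
  gripper: [1, 1, 1, 1, 1]
  xyz:
    - [0, 0, -0.7]
    - [0, 0, -1.5]
    - [0, 0, -2.3]
    - [0, 0, -3]
    - [0, 0, -3.6]
  roll: [0, 0, 0, 0, 0]

```text
time_s: 16.7
ee_pos: [0.495, -0.1794, 0.2597]
tcp_rot: [3.141, -0.002, 0.13]
wrist_force: [-0.2, 0.5, -0.3]
width: 1.002
```

```bash
python3 - <<'E'
from h import *
st(); wsnap("w13",scale=1.5)
E
```

```text
t 16.7 [ 0.495  -0.1794  0.2597] [ 3.1412e+00 -1.8000e-03  1.3030e-01] q [ 0.035 -0.157 -0.092  0.    -1.633  1.666] F [-0.2  0.5 -0.3] w 1.002
```

View pics/w13.png

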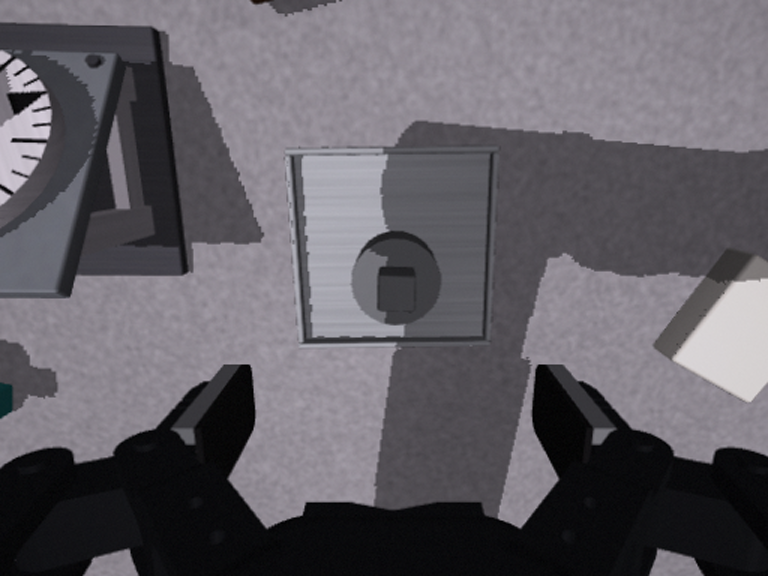

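The cap stands upright, knob up, in the tray (knob at px (397,287) in the picture). Next is the clamp screw.

```bash
python3 - <<'E'
from h import *
plan([.543,.198,.23],.13)
E
```

```text
t 16.75 units [ 1.907 -7.381  0.691] roll 0.001
```

Call:
send_rows:
  gripper: [1, 1, 1, 1, 0.5, 0, 0, 0, 0, 0]
  xyz:
    - [0.2, -0.8, 0]
    - [0.5, -1.7, 0]
    - [0.7, -2.6, 0]
    - [0.9, -3.5, 0]
    - [1.1, -4.4, 0.1]
    - [1.3, -5.3, 0.2]
    - [1.6, -6.2, 0.3]
    - [1.8, -6.9, 0.5]
    - [1.9, -7.38, 0.6]
    - [1.9, -7.38, 0.6]
  roll: [0, 0, 0, 0, 0, 0, 0, 0, 0, 0]

```text
time_s: 17.75
ee_pos: [0.5405, 0.2015, 0.2249]
tcp_rot: [3.141, 0.003, 0.133]
wrist_force: [0.1, 0.2, -0.3]
width: 0.499
```

```bash
python3 - <<'E'
from h import *
st(); wsnap("w14",scale=1.5); print(fw("clamp_grip"))
E
```

```text
t 17.75 [0.5405 0.2015 0.2249] [3.1407 0.0032 0.1334] q [ 7.040e-01 -2.000e-02 -2.700e-02 -1.000e-03 -1.567e+00  1.000e+00] F [ 0.1  0.2 -0.3] w 0.499
[([210.0, 268.0], 0.91)]
```

View pics/w14.png

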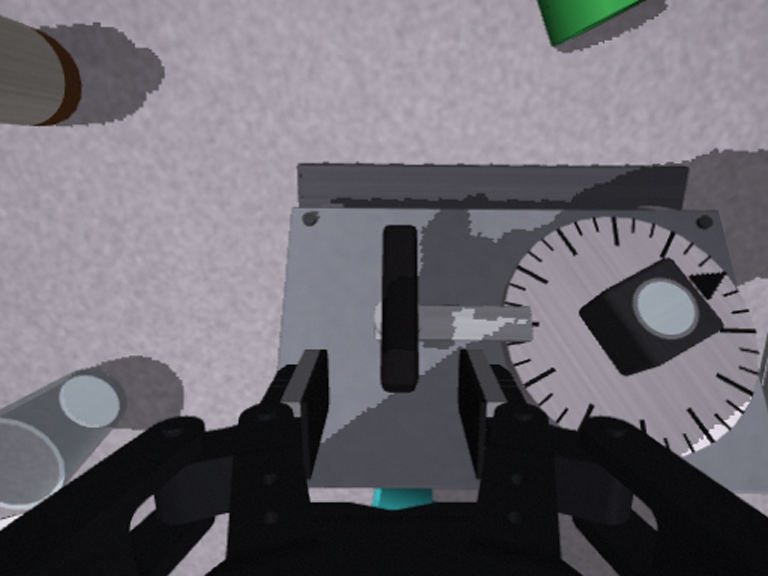

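```bash
cat > model.py <<'E'
from fit import up,n,yy,c0
from h import *
O=np.array([.5232,.1303,-.001]);YAW=3.267
Rm=R.from_euler('z',YAW).as_matrix()
def W(P): return Rm@np.asarray(P)+O
def px(cam,P,k=1.5): return (projc(*cam,W(P))[0]+.5)*k-.5
DA=c0+yy*.055; CA=c0-yy*.065
E
python3 - <<'E'
from model import *
c=pickle.load(open('pics/w14.pkl','rb'))
for a in(.037,-.037):
  for b in(.008,-.008): print(px(c,CA+n*.062+up*a+yy*b).round(0))
print("clamp",W(CA+n*.05),"plate low corners",px(c,c0-up*.08-yy*.135),px(c,c0-up*.08+yy*.135),"high",px(c,c0+up*.08-yy*.135),"dial ctr",px(c,DA+n*.018),"index",px(c,DA+up*.07+n*.018))
for a in range(0,360,90):
  t=np.radians(a);print("rim",a,px(c,DA+n*.018+.065*(up*np.cos(t)+yy*np.sin(t))).round(0))
E
```

```text
[419. 382.]
[380. 382.]
[417. 220.]
[382. 220.]
clamp [0.54352347 0.19837666 0.1399576 ] plate low corners [284.09981508 203.7406707 ] [725.62586327 206.3494439 ] high [257.4619274  485.88026143] dial ctr [628.07421204 324.52224666] index [652.63420005 468.65935266]
rim 0 [651. 457.]
rim 90 [755. 326.]
rim 180 [610. 214.]
rim 270 [503. 323.]
```

Call:
send_rows:
  gripper: [0, 0, 0, 0, 0, 0]
  xyz:
    - [0, 0.07, 0.4]
    - [0, 0.07, 0.8]
    - [0, 0.07, 1.2]
    - [0, 0.07, 1.45]
    - [0, 0.07, 1.6]
    - [0, 0.07, 1.6]
  roll: [0, 0, 0, 0, 0, 0]

```text
time_s: 18.45
ee_pos: [0.5414, 0.1949, 0.1468]
tcp_rot: [3.141, 0.001, 0.13]
wrist_force: [0.0, -0.2, 0.7]
width: 0.498
```

```bash
python3 - <<'E'
from h import *
st(); wsnap("w15",scale=1.5)
E
```

```text
t 18.45 [0.5414 0.1949 0.1468] [3.1412e+00 8.0000e-04 1.2980e-01] q [ 0.694 -0.01  -0.16  -0.    -1.422  1.007] F [ 0.  -0.2  0.7] w 0.498
```

View pics/w15.png

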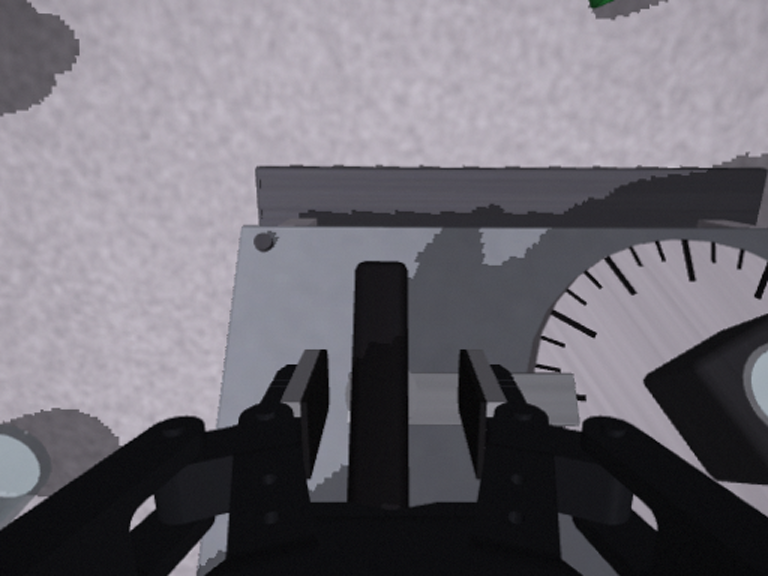

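Call:
send_rows:
  gripper: [-0.3, -0.3, -0.3, -0.3, -0.3, -0.3, -0.3, -0.3, -0.3, -0.3]
  xyz:
    - [0, -0.07, 0]
    - [0, -0.07, 0]
    - [0, -0.07, 0]
    - [0, -0.07, 0]
    - [0, -0.07, 0]
    - [0, -0.07, 0]
    - [0, -0.07, 0]
    - [0, -0.07, 0]
    - [0, -0.07, 0]
    - [0, -0.07, 0]
  roll: [0, 0, 0.8, 1.6, 2.4, 3.2, 4, 4.8, 5.6, 6.4]

```text
time_s: 19.5
ee_pos: [0.5417, 0.1978, 0.1503]
tcp_rot: [3.141, -0.003, -0.767]
wrist_force: [-3.9, -4.4, 11.2]
width: 0.352
```

```bash
python3 - <<'E'
from h import *
s=st();print(s["moment"].round(2)); wsnap("w16",scale=1.5)
E
```

```text
t 19.5 [0.5417 0.1978 0.1503] [ 3.1412 -0.0034 -0.7666] q [ 0.7   -0.01  -0.154  0.003 -1.426  0.104] F [-3.9 -4.4 11.2] w 0.352
[-2.22  2.07  0.61]
```

View pics/w16.png

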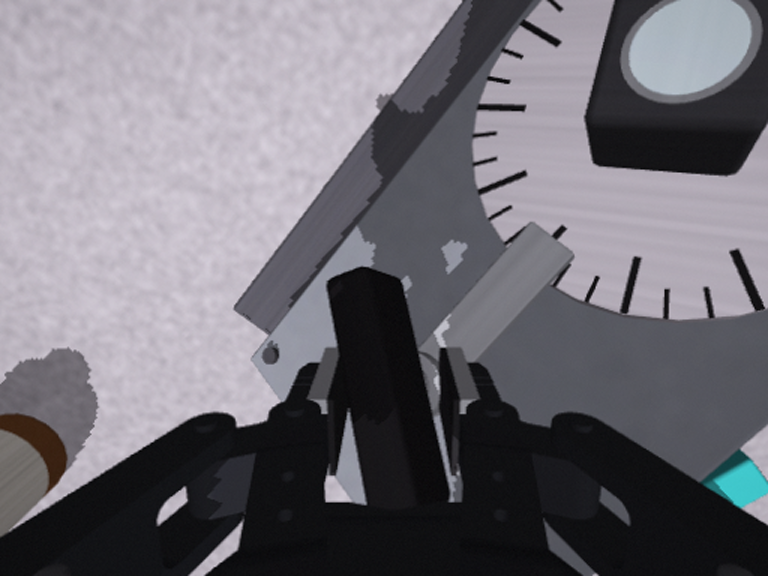

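Call:
send_rows:
  gripper: [-0.3, -0.3, -0.3, -0.3, -0.3, -0.3, -0.3]
  xyz:
    - [0, 0, -0.08]
    - [0, 0, -0.08]
    - [0, 0, -0.08]
    - [0, 0, -0.08]
    - [0, 0, -0.08]
    - [0, 0, -0.08]
    - [0, 0, -0.08]
  roll: [0.8, 1.6, 2.4, 3.2, 4, 4.5, 4.5]

```text
time_s: 20.25
ee_pos: [0.5426, 0.1997, 0.1553]
tcp_rot: [-3.135, 0.001, -1.393]
wrist_force: [-0.9, 0.5, 10.3]
width: 0.348
```

```bash
python3 - <<'E'
from h import *
s=st();print(s["moment"].round(2)); wsnap("w17",scale=1.5)
E
```

```text
t 20.25 [0.5426 0.1997 0.1553] [-3.1354e+00  1.2000e-03 -1.3925e+00] q [ 0.701 -0.012 -0.147  0.002 -1.43  -0.523] F [-0.9  0.5 10.3] w 0.348
[0.25 0.52 0.11]
```

View pics/w17.png

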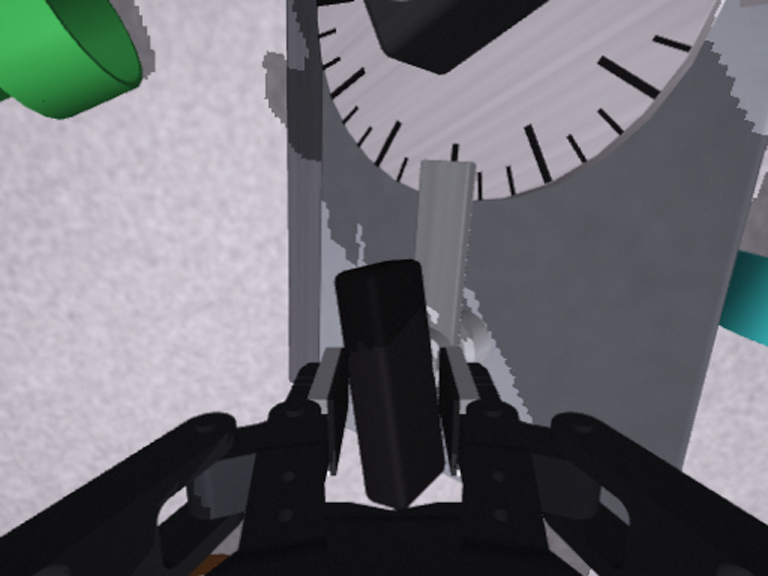

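The bar now lies almost parallel to the strap, so it is roughly 80° loose. I'm lifting off and going above the dial.

Call:
send_rows:
  gripper: [0.1, 0.1, 0.3, 0.3, 0.3]
  xyz:
    - [0, 0, 0]
    - [0, 0, -0.3]
    - [0, 0, -0.9]
    - [0, 0, -1.6]
    - [0, 0, -2]
  roll: [0, 0, 0, 0, 0]

```text
time_s: 20.8
ee_pos: [0.5416, 0.1989, 0.2556]
tcp_rot: [-3.138, 0.001, -1.392]
wrist_force: [0.0, 1.2, 0.2]
width: 0.651
```

```bash
python3 - <<'E'
from h import *
s=st();plan([.565,.085,.27],.13)
E
```

```text
t 20.8 [0.5416 0.1989 0.2556] [-3.1379e+00  8.0000e-04 -1.3915e+00] q [ 7.000e-01 -2.400e-02  2.400e-02  1.000e-03 -1.615e+00 -5.210e-01] F [0.  1.2 0.2] w 0.651
t 20.8 units [ 2.325 -0.055 -0.29 ] roll -10.897
```

Call:
send_rows:
  gripper: [1, 1, 1, 1, 1, 1, 1, 1, 1, 1]
  xyz:
    - [0.3, 0, -0.3]
    - [0.6, 0, -0.3]
    - [0.9, 0, -0.3]
    - [1.2, 0, -0.3]
    - [1.5, 0, -0.3]
    - [1.8, 0, -0.3]
    - [2.1, -0.05, -0.3]
    - [2.32, -0.05, -0.3]
    - [2.32, -0.05, -0.3]
    - [2.32, -0.05, -0.3]
  roll: [-1, -2, -3, -4, -5, -6, -7, -8, -9, -10]

```text
time_s: 21.8
ee_pos: [0.5642, 0.0848, 0.2672]
tcp_rot: [-3.141, -0.0, 0.01]
wrist_force: [-0.4, -0.1, 0.6]
width: 1.001
```

Call:
send_rows:
  gripper: [1, 1, 1]
  xyz:
    - [0, 0, 0]
    - [0, 0, 0]
    - [0, 0, 0]
  roll: [-0.9, -0.9, -0.9]

```text
time_s: 22.1
ee_pos: [0.5642, 0.0853, 0.2668]
tcp_rot: [-3.141, -0.0, 0.127]
wrist_force: [1.1, -0.2, -0.8]
width: 0.997
```

```bash
python3 - <<'E'
from model import *
s=st();c=wsnap("w18",scale=1.5)
for a in range(0,360,45):
  t=np.radians(a);print("rim",a,px(c,DA+n*.018+.065*(up*np.cos(t)+yy*np.sin(t))).round(0))
print(px(c,DA+n*.018),px(c,DA+n*.052))
E
```

```text
t 22.1 [0.5642 0.0853 0.2668] [-3.1415e+00 -2.0000e-04  1.2700e-01] q [ 0.501 -0.036  0.033 -0.    -1.64   1.196] F [ 1.1 -0.2 -0.8] w 0.997
rim 0 [401. 424.]
rim 45 [480. 390.]
rim 90 [506. 314.]
rim 135 [471. 246.]
rim 180 [400. 220.]
rim 225 [329. 246.]
rim 270 [295. 314.]
rim 315 [322. 390.]
[400.48671382 314.2115021 ] [401.49028226 296.65595858]
```

View pics/w18.png

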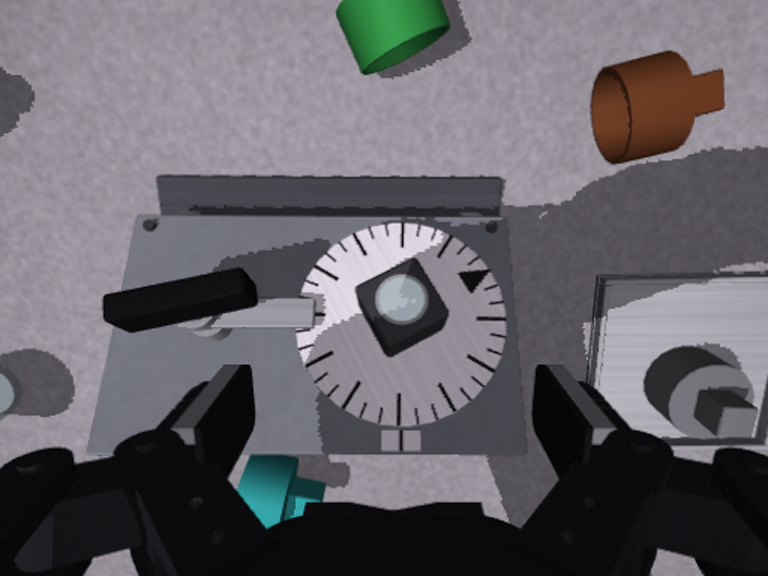

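The wrist view shows the arrow at (473,281), the index line at (401,440) and a long line at (399,408) exactly at the index. The reading is therefore about 120°, checked numerically below, and the dial needs about 60° clockwise.

```bash
cat >> model.py <<'E'
def dialang(cam,p,out=.018,k=1.5,shift=(0,0)):
    # in-plane angle, from up-slope, anticlockwise seen from outside
    q=((np.array(p)-shift)+.5)/k-.5; o,v=rayc(*cam,q)
    nw=Rm@n; P0=W(DA+n*out); X=o+v*((P0-o)@nw)/(v@nw)-P0
    u=X@(Rm@up); w=X@(Rm@yy); return np.degrees(np.arctan2(w,u)).round(1), np.hypot(u,w).round(4)
E
python3 - <<'E'
from model import *
c=pickle.load(open('pics/w18.pkl','rb'))
for nm,p in dict(arrow=(474,282),idx=(401,440),bot=(399,408),r=(491,319),l=(318,360),t=(403,234)).items(): print(nm,dialang(c,p,shift=(0,2)))
plan([.5515,.079,.146],.57)
a=np.load('pics/w18.npy')[140:310,180:360,::-1]
cv2.imwrite('pics/w18c.png',cv2.resize(a,None,fx=3.5,fy=3.5,interpolation=cv2.INTER_CUBIC))
E
```

```text
arrow (np.float64(115.9), np.float64(0.0517))
idx (np.float64(-0.0), np.float64(0.0725))
bot (np.float64(-1.1), np.float64(0.055))
r (np.float64(88.3), np.float64(0.0556))
l (np.float64(-61.1), np.float64(0.0563))
t (np.float64(178.1), np.float64(0.0561))
t 22.15 units [-0.269  0.093  2.414] roll -3.17
```

View pics/w18c.png

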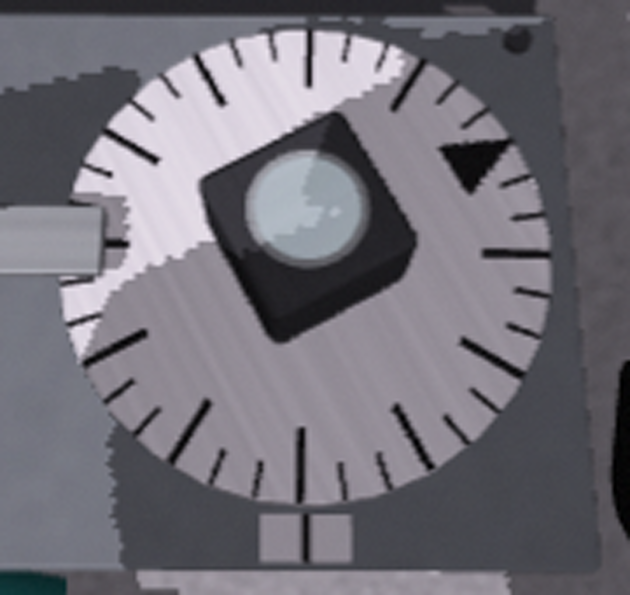

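The reading is about 118.5°: the 120 line sits 1 to 1.5° clockwise of the index. I need about 58.5° clockwise.

Call:
send_rows:
  gripper: [1, 1, 1, 1, 1, 1, 1, 1]
  xyz:
    - [-0.1, 0.05, 0.4]
    - [-0.27, 0.1, 0.8]
    - [-0.27, 0.1, 1.2]
    - [-0.27, 0.1, 1.6]
    - [-0.27, 0.1, 2]
    - [-0.27, 0.1, 2.25]
    - [-0.27, 0.1, 2.4]
    - [-0.27, 0.1, 2.4]
  roll: [-1, -2, -3, -3.2, -3.2, -3.2, -3.2, -3.2]

```text
time_s: 22.95
ee_pos: [0.5512, 0.0785, 0.1456]
tcp_rot: [-3.141, 0.001, 0.576]
wrist_force: [-0.2, 0.0, 0.5]
width: 0.998
```

```bash
python3 - <<'E'
from h import *
st(); wsnap("w19",scale=1.5)
E
```

```text
t 22.95 [0.5512 0.0785 0.1456] [-3.1413e+00  1.3000e-03  5.7650e-01] q [ 0.502 -0.059 -0.21  -0.    -1.422  1.645] F [-0.2  0.   0.5] w 0.998
```

View pics/w19.png

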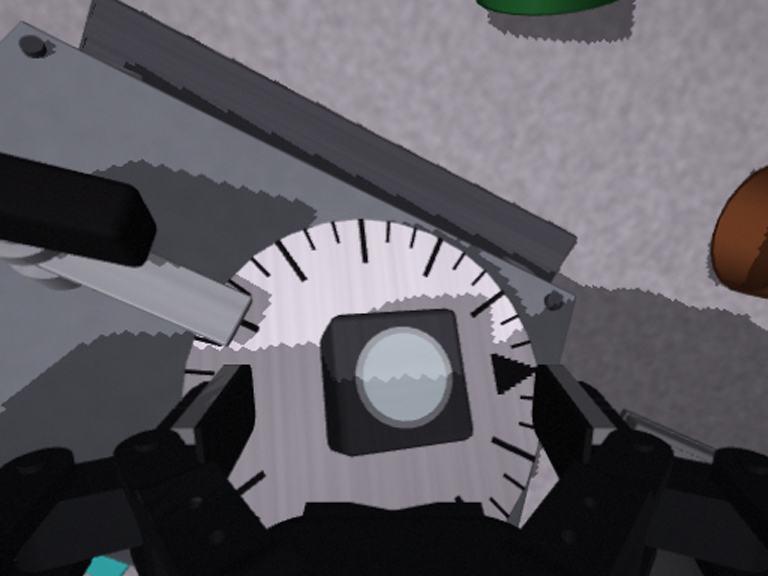

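Call:
send_rows:
  gripper: [0.22, 0.22, 0.22, 0.22, 0.22, 0.22, 0.22, 0.22, 0.22, 0.22]
  xyz:
    - [0, 0, 0]
    - [0, 0, 0]
    - [0, 0, 0]
    - [0, 0, 0]
    - [0, 0, 0]
    - [0, 0, 0]
    - [0, 0, 0]
    - [0, 0, 0]
    - [0, 0, 0]
    - [0, 0, 0]
  roll: [0, 0, 0, 0.8, 1.6, 2.4, 3.2, 4, 4.8, 5.6]

```text
time_s: 24.0
ee_pos: [0.5513, 0.0789, 0.1462]
tcp_rot: [-3.141, 0.001, -0.209]
wrist_force: [-0.6, 1.3, -0.6]
width: 0.608
```

```bash
python3 - <<'E'
from h import *
s=st(); print(s["moment"].round(2));wsnap("w20",scale=1.5)
E
```

```text
t 24.0 [0.5513 0.0789 0.1462] [-3.1412e+00  7.0000e-04 -2.0890e-01] q [ 5.020e-01 -6.000e-02 -2.090e-01 -1.000e-03 -1.422e+00  8.600e-01] F [-0.6  1.3 -0.6] w 0.608
[0.41 0.37 0.27]
```

View pics/w20.png

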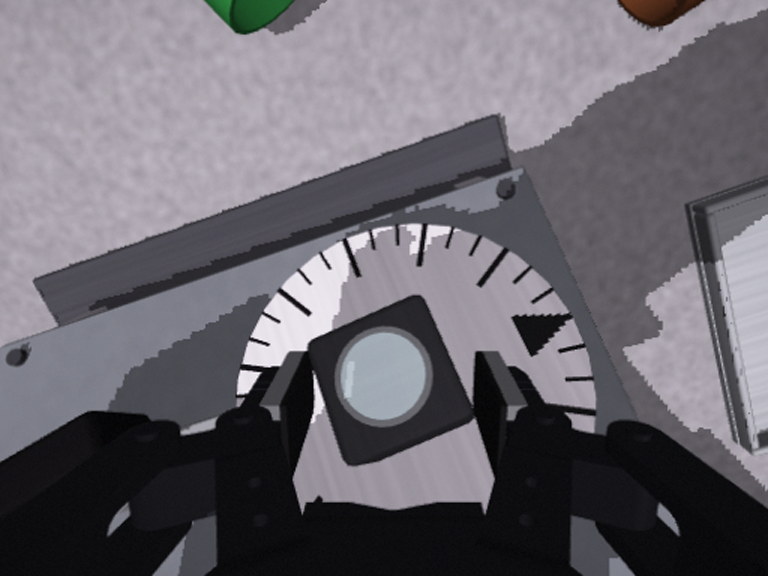

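```bash
python3 - <<'E'
from model import *
c=pickle.load(open('pics/w20.pkl','rb'))
for p in[(540,333),(421,244),(351,257),(492,267),(294,301)]: print(dialang(c,p))
E
```

```text
(np.float64(92.8), np.float64(0.0519))
(np.float64(155.8), np.float64(0.0544))
(np.float64(-173.9), np.float64(0.0545))
(np.float64(125.1), np.float64(0.0545))
(np.float64(-143.6), np.float64(0.0547))
```

Call:
send_rows:
  gripper: [0.22, 0.22, 0.22, 0.22, 0.22, 0.22]
  xyz:
    - [0, 0, 0]
    - [0, 0, 0]
    - [0, 0, 0]
    - [0, 0, 0]
    - [0, 0, 0]
    - [0, 0, 0]
  roll: [0.8, 1.6, 2.4, 3.2, 4, 4]

```text
time_s: 24.65
ee_pos: [0.552, 0.0784, 0.1474]
tcp_rot: [-3.14, -0.001, -0.762]
wrist_force: [0.7, -0.9, 2.9]
width: 0.608
```

```bash
python3 - <<'E'
from h import *
s=st(); print(s["moment"].round(2));wsnap("w21",scale=1.5)
E
```

```text
t 24.65 [0.552  0.0784 0.1474] [-3.1404e+00 -1.3000e-03 -7.6240e-01] q [ 5.020e-01 -6.100e-02 -2.080e-01  1.000e-03 -1.422e+00  3.060e-01] F [ 0.7 -0.9  2.9] w 0.608
[-0.29 -0.22 -0.04]
```

View pics/w21.png

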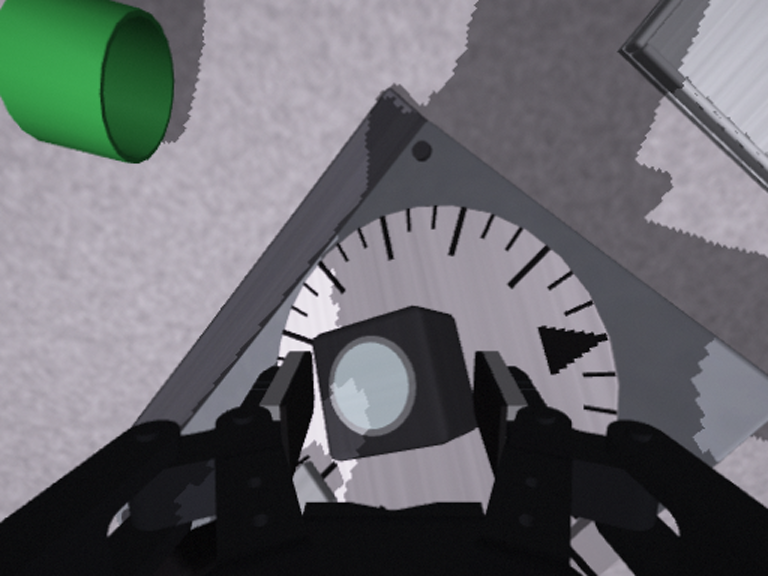

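```bash
python3 - <<'E'
from model import *
c=pickle.load(open('pics/w21.pkl','rb'))
for p,k in[((457,231),60),((388,237),90),((528,267),30),((331,276),120),((299,338),150)]:
    a,r=dialang(c,p); print((a-k)%360,r)
E
```

```text
56.8 0.0548
56.400000000000006 0.0543
56.5 0.0553
57.599999999999994 0.0544
58.69999999999999 0.0543
```

Call:
send_rows:
  gripper: [0.6, 1, 1, 1, 1, 1, 1, 1, 1, 1]
  xyz:
    - [0, 0, 0]
    - [0, 0, 0]
    - [0, 0, 0]
    - [0, 0, -0.4]
    - [0, 0, -0.8]
    - [0, 0, -1.2]
    - [0, 0, -1.7]
    - [0, 0, -2.2]
    - [0, 0, -2.4]
    - [0, 0, -2.4]
  roll: [-0.6, -1.2, -2, -3, -4, -5, -5.6, -6.2, -6.4, -6.4]

```text
time_s: 25.7
ee_pos: [0.5519, 0.0787, 0.2674]
tcp_rot: [-3.141, -0.002, 0.131]
wrist_force: [0.1, 0.3, -0.3]
width: 1.0
```

```bash
python3 - <<'E'
from model import *
s=st(); c=wsnap("w22")
a=np.load('pics/w22.npy')[130:330,150:390,::-1]
cv2.imwrite('pics/w22c.png',cv2.resize(a,None,fx=3,fy=3,interpolation=cv2.INTER_CUBIC))
E
```

```text
t 25.7 [0.5519 0.0787 0.2674] [-3.1406e+00 -2.3000e-03  1.3150e-01] q [ 5.02e-01 -7.30e-02 -1.00e-03 -0.00e+00 -1.64e+00  1.20e+00] F [ 0.1  0.3 -0.3] w 1.0
```

View pics/w22c.png

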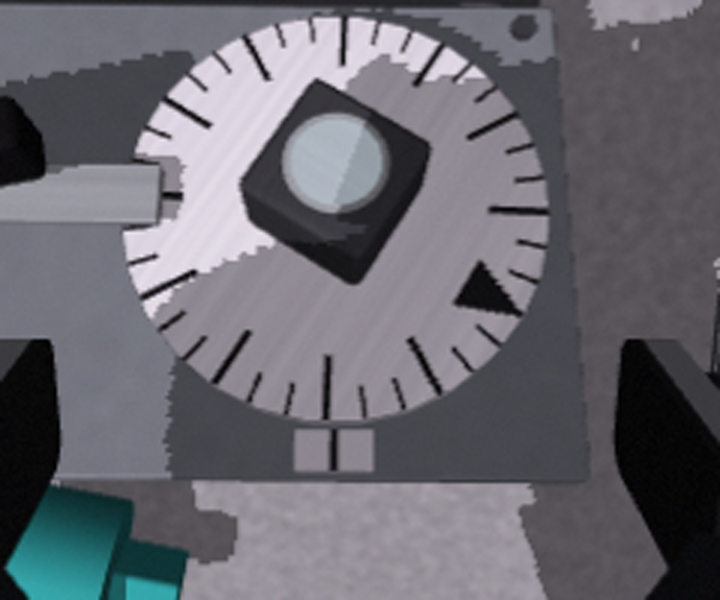

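```bash
cat > rd.py <<'E'
from model import *
from scipy.optimize import least_squares
def cent(img,x,y,r=3.5):
    # darkness centroid around native px
    x0,y0=x,y
    for _ in range(4):
        yy_,xx_=np.mgrid[int(y0)-5:int(y0)+7,int(x0)-5:int(x0)+7]
        w=img[yy_,xx_].astype(float); m=((xx_-x0)**2+(yy_-y0)**2)<=r*r
        b=np.percentile(w[m],75); d=np.clip(b-w-12,0,None)*m
        x0,y0=(d*xx_).sum()/d.sum(),(d*yy_).sum()/d.sum()
    return x0,y0
def read(fn,pts,idx):
    """pts: {mark:(x,y) native}, idx (x,y) native"""
    img=np.load(f'pics/{fn}.npy').mean(2); c=pickle.load(open(f'pics/{fn}.pkl','rb'))
    P={k:cent(img,*v) for k,v in pts.items()}; I=cent(img,*idx)
    print({k:np.round(v,1).tolist() for k,v in P.items()},np.round(I,1))
    # free: mount shift (3), dial reading, line mid radius; index on up-slope line, radius free
    def f(p):
        out=[]
        for k,v in P.items():
            t=np.radians(p[3]-k); q=W(DA+n*.018+p[4]*(up*np.cos(t)+yy*np.sin(t)))+p[:3]
            out.append(projc(*c,q)[0]-v)
        out.append((projc(*c,W(DA+n*.018+up*p[5])+p[:3])[0]-I))
        return np.r_[np.ravel(out),np.array(p[:3])*[100,100,300]]
    g=least_squares(f,[0,0,0,60,.056,.0725]); print("reading",g.x[3].round(2),"shift mm",(g.x[:3]*1e3).round(1),g.x[4:].round(4),"rms",np.sqrt(np.mean(g.fun**2)).round(2))
E
python3 - <<'E'
from rd import *
k=lambda x,y:(150+(x+.5)/3-.5,130+(y+.5)/3-.5)
read("w22",{60:k(328,388),30:k(425,365),330:k(519,210),300:k(494,126),90:k(232,357),180:k(189,112),240:k(344,40),210:k(258,58)},k(333,450))
k8=lambda x,y:(180+(x+.5)/3.5-.5,140+(y+.5)/3.5-.5)
read("w18",{120:k8(300,465),90:k8(414,437),60:k8(492,357),30:k8(517,254),150:k8(190,432),180:k8(116,346),240:k8(132,145),270:k8(208,78),300:k8(309,57),330:k8(407,86)},k8(306,537))
E
```

```text
{60: [258.4, 259.0], 30: [291.2, 251.4], 330: [323.0, 199.9], 300: [314.2, 171.3], 90: [226.8, 248.5], 180: [212.4, 167.3], 240: [264.1, 143.0], 210: [235.2, 149.1]} [260.7 280. ]
reading 57.7 shift mm [-1.2 -0.2  0. ] [0.0557 0.0731] rms 0.2
{120: [265.4, 272.5], 90: [297.7, 264.7], 60: [320.1, 241.9], 30: [327.0, 212.0], 150: [233.5, 263.1], 180: [213.1, 238.6], 240: [217.4, 181.5], 270: [239.0, 161.9], 300: [267.9, 156.0], 330: [295.9, 164.3]} [266.9 293. ]
reading 118.58 shift mm [-1.2 -0.1  0. ] [0.0556 0.0724] rms 0.29
```

The fit reads 57.7°, so it needs +2.3° anticlockwise. I'll cage the collar again and nudge it back.

Call:
send_rows:
  gripper: [1, 1, 1, 1, 1, 1, 1, 0.22, 0.22, 0.22]
  xyz:
    - [0, 0, 0.5]
    - [0, 0, 1]
    - [0, 0, 1.5]
    - [0, 0, 2]
    - [0, 0, 2.25]
    - [0, 0, 2.4]
    - [0, 0, 2.4]
    - [0, 0, 2.4]
    - [0, 0, 2.4]
    - [0, 0, 2.4]
  roll: [0.8, 1.6, 2.4, 2.4, 2.4, 2.4, 2.4, 2.4, 2.4, 2.4]

```text
time_s: 26.75
ee_pos: [0.5523, 0.0792, 0.1476]
tcp_rot: [-3.139, -0.002, -0.205]
wrist_force: [-0.4, 3.4, 1.8]
width: 0.609
```

Call:
send_rows:
  gripper: [0.22, 0.22, 0.22, 0.22, 0.22]
  xyz:
    - [0, 0, 0]
    - [0, 0, 0]
    - [0, 0, 0]
    - [0, 0, 0]
    - [0, 0, 0]
  roll: [0, -0.7, -1.4, -2, -2]

```text
time_s: 27.25
ee_pos: [0.5519, 0.0791, 0.147]
tcp_rot: [-3.141, -0.002, 0.075]
wrist_force: [-0.1, 4.5, 1.9]
width: 0.61
```

```bash
python3 - <<'E'
from model import *
s=st(); c=wsnap("w23",scale=1.5)
E
```

```text
t 27.25 [0.5519 0.0791 0.147 ] [-3.1406e+00 -1.6000e-03  7.5500e-02] q [ 0.502 -0.06  -0.208 -0.    -1.421  1.144] F [-0.1  4.5  1.9] w 0.61
```

View pics/w23.png

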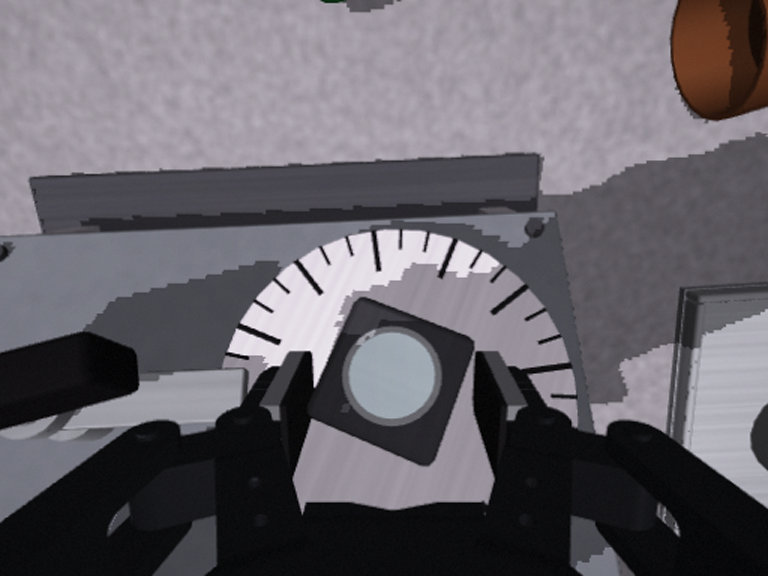

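```bash
cat >> rd.py <<'E'
def read2(fn,pts,k=1.5):
    img=np.load(f'pics/{fn}.npy').mean(2); c=pickle.load(open(f'pics/{fn}.pkl','rb'))
    P={m:cent(img,(v[0]+.5)/k-.5,(v[1]+.5)/k-.5) for m,v in pts.items()}
    def f(p):
        out=[]
        for m,v in P.items():
            t=np.radians(p[3]-m); out.append(projc(*c,W(DA+n*.018+.0557*(up*np.cos(t)+yy*np.sin(t)))+p[:3])[0]-v)
        return np.r_[np.ravel(out),np.array(p[:3])*[100,100,300]]
    g=least_squares(f,[0,0,0,60]); print("reading2",g.x[3].round(2),(g.x[:3]*1e3).round(1),"rms",np.sqrt(np.mean(g.fun**2)).round(2))
E
python3 - <<'E'
from rd import *
read2("w23",{240:(376,250),270:(447,258),300:(509,300),330:(548,369),210:(309,276),180:(258,334)})
read2("w21",{240-120:(331,276),150-60:(388,237),60:(457,231),30:(528,267)})
kk=lambda x,y:((150+(x+.5)/3)*1.5,(130+(y+.5)/3)*1.5)
read2("w22",{60:kk(328,388),30:kk(425,365),330:kk(519,210),300:kk(494,126),90:kk(232,357),180:kk(189,112),240:kk(344,40),210:kk(258,58)})
E
```

```text
reading2 65.37 [-1.3  0.   0.2] rms 0.26
reading2 24.75 [ 55.5 -62.3 -44.5] rms 15.7
reading2 57.69 [-1.4 -0.4 -0.3] rms 0.32
```

Call:
send_rows:
  gripper: [0.22, 0.22, 0.22, 0.22, 0.22, 0.22, 0.22, 0.22]
  xyz:
    - [0, 0, 0]
    - [0, 0, 0]
    - [0, 0, 0]
    - [0, 0, 0]
    - [0, 0, 0]
    - [0, 0, 0]
    - [0, 0, 0]
    - [0, 0, 0]
  roll: [0.9, 1.8, 2.7, 3.6, 4.5, 5.1, 5.6, 5.6]

```text
time_s: 28.1
ee_pos: [0.5514, 0.0785, 0.1461]
tcp_rot: [3.141, 0.0, -0.71]
wrist_force: [1.3, 1.4, -0.3]
width: 0.606
```

```bash
python3 - <<'E'
from model import *
s=st(); c=wsnap("w24",scale=1.5)
E
```

```text
t 28.1 [0.5514 0.0785 0.1461] [ 3.1413e+00  2.0000e-04 -7.1000e-01] q [ 0.502 -0.06  -0.209 -0.    -1.422  0.359] F [ 1.3  1.4 -0.3] w 0.606
```

View pics/w24.png

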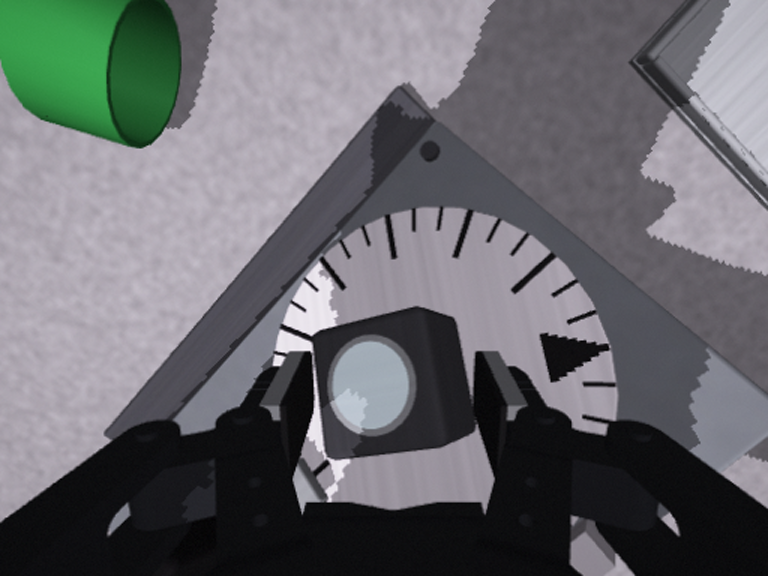

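```bash
python3 - <<'E'
from rd import *
read2("w24",{330:(533,273),300:(463,233),270:(391,236),240:(333,273),210:(297,333)})
read2("w21",{330:(528,267),300:(457,231),270:(388,237),240:(331,276),210:(299,338)})
E
```

```text
reading2 57.99 [-1.4  0.  -0.1] rms 0.1
reading2 57.71 [-1.3  0.3 -0.3] rms 0.06
```

Call:
send_rows:
  gripper: [0.22, 0.22, 0.22, 0.22, 0.22, 0.22, 0.22, 0.22]
  xyz:
    - [0, 0, 0]
    - [0, 0, 0]
    - [0, 0, 0]
    - [0, 0, 0]
    - [0, 0, 0]
    - [0, 0, 0]
    - [0, 0, 0]
    - [0, 0, 0]
  roll: [-0.9, -1.8, -2.7, -3.6, -4.2, -4.6, -4.8, -4.8]

```text
time_s: 28.95
ee_pos: [0.5516, 0.0785, 0.1464]
tcp_rot: [-3.141, -0.0, -0.037]
wrist_force: [0.8, 1.8, 1.3]
width: 0.608
```

```bash
python3 - <<'E'
from model import *
s=st(); c=wsnap("w25",scale=1.5)
E
```

```text
t 28.95 [0.5516 0.0785 0.1464] [-3.1415e+00 -1.0000e-04 -3.7100e-02] q [ 0.502 -0.06  -0.209 -0.    -1.422  1.032] F [0.8 1.8 1.3] w 0.608
```

View pics/w25.png

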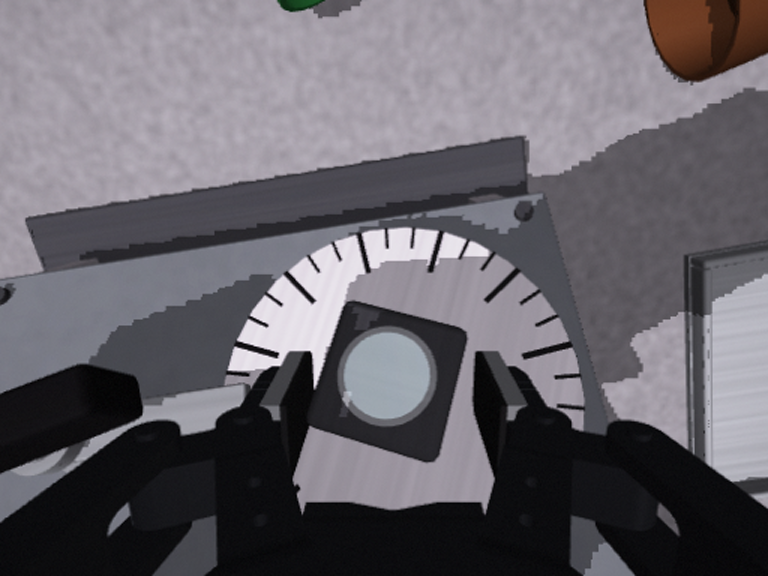

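```bash
python3 - <<'E'
from rd import *
read2("w25",{240:(363,252),270:(435,251),300:(502,285),330:(546,351),210:(300,287),180:(257,349)})
E
```

```text
reading2 66.15 [-1.4 -0.1 -0.3] rms 0.15
```

Call:
send_rows:
  gripper: [0.22, 0.22, 0.22, 0.22, 0.22, 0.22, 0.22, 0.22, 0.22, 0.22]
  xyz:
    - [0, 0, 0]
    - [0, 0, 0]
    - [0, 0, 0]
    - [0, 0, 0]
    - [0, 0, 0]
    - [0, 0, 0]
    - [0, 0, 0]
    - [0, 0, 0]
    - [0, 0, 0]
    - [0, 0, 0]
  roll: [0.8, 1.6, 2.4, 3, 3.3, 3.5, 3.7, 3.9, 4.1, 4.2]

```text
time_s: 30.0
ee_pos: [0.5515, 0.0788, 0.1462]
tcp_rot: [-3.141, 0.0, -0.625]
wrist_force: [0.4, 1.8, -0.3]
width: 0.613
```

```bash
python3 - <<'E'
from rd import *
s=st(); c=wsnap("w26",scale=1.5)
def guess(rd,yaw_fn="w26"):
    c=pickle.load(open(f'pics/{yaw_fn}.pkl','rb')); d={}
    for m in range(180,360,30):
        t=np.radians(rd-m); d[m]=(projc(*c,W(DA+n*.018+.0557*(up*np.cos(t)+yy*np.sin(t)))+np.array([-.0013,0,0]))[0]+.5)*1.5-.5
    return d
for rd0 in (58,61,64,67):
    try:
        g=guess(rd0); g={m:g[m] for m in(330,300,270,240)}; print(rd0,end=' '); read2("w26",g)
    except Exception as e: print(e)
E
```

```text
t 30.0 [0.5515 0.0788 0.1462] [-3.1413e+00  3.0000e-04 -6.2500e-01] q [ 0.502 -0.06  -0.209 -0.    -1.421  0.444] F [ 0.4  1.8 -0.3] w 0.613
58 cannot convert float NaN to integer
61 cannot convert float NaN to integer
64 reading2 65.02 [-1.3 -0.1  0.2] rms 0.07
67 reading2 65.06 [-1.6  0.1 -0.3] rms 0.14rd.py:10: RuntimeWarning: invalid value encountered in scalar divide
  x0,y0=(d*xx_).sum()/d.sum(),(d*yy_).sum()/d.sum()
```

View pics/w26.png

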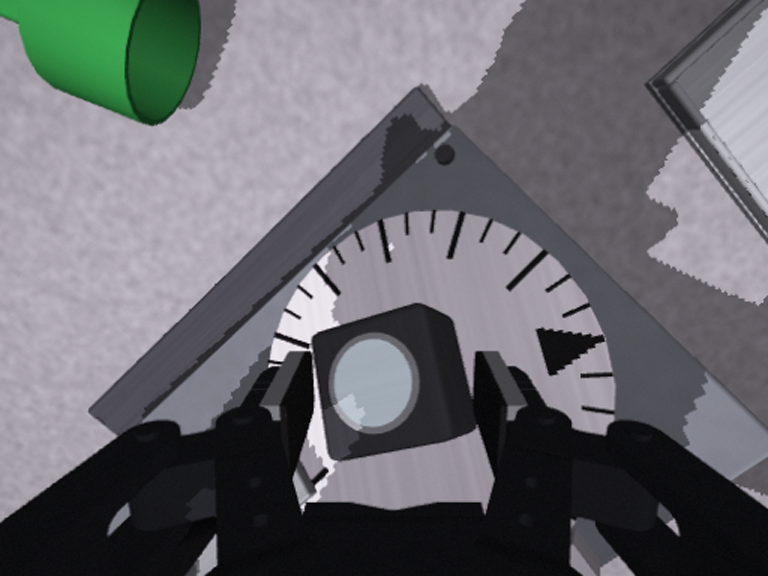

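Call:
send_rows:
  gripper: [0.22, 0.22, 0.22, 0.22, 0.22]
  xyz:
    - [0, 0, 0]
    - [0, 0, 0]
    - [0, 0, 0]
    - [0, 0, 0]
    - [0, 0, 0]
  roll: [0.1, 0.2, 0.3, 0.4, 0.4]

```text
time_s: 30.55
ee_pos: [0.5516, 0.0786, 0.1463]
tcp_rot: [-3.141, -0.0, -0.68]
wrist_force: [1.3, 2.1, 0.7]
width: 0.608
```

```bash
cat >> rd.py <<'E'
def auto(fn,rds,marks=(330,300,270,240)):
    c=pickle.load(open(f'pics/{fn}.pkl','rb'))
    for rd in rds:
        g={}
        for m in marks:
            t=np.radians(rd-m); g[m]=(projc(*c,W(DA+n*.018+.0557*(up*np.cos(t)+yy*np.sin(t)))+np.array([-.0013,0,0]))[0]+.5)*1.5-.5
        try: print(rd,end=' '); read2(fn,g)
        except Exception as e: print('x')
E
python3 -W ignore - <<'E'
from rd import *
s=st(); c=wsnap("w27",scale=1.5); auto("w27",(58,60,62,64,66))
E
```

```text
t 30.55 [0.5516 0.0786 0.1463] [-3.1414 -0.     -0.6801] q [ 0.502 -0.06  -0.209 -0.    -1.421  0.389] F [1.3 2.1 0.7] w 0.608
58 x
60 reading2 61.51 [-1.1  0.   0.4] rms 0.12
62 reading2 61.48 [-1.1  0.1  0.3] rms 0.09
64 reading2 61.82 [-1.7  0.1 -0.4] rms 0.17
66 x
```

Call:
send_rows:
  gripper: [0.22, 0.22, 0.22, 0.22]
  xyz:
    - [0, 0, 0]
    - [0, 0, 0]
    - [0, 0, 0]
    - [0, 0, 0]
  roll: [0.06, 0.12, 0.17, 0.17]

```text
time_s: 31.0
ee_pos: [0.5515, 0.0786, 0.1463]
tcp_rot: [-3.142, 0.0, -0.704]
wrist_force: [1.9, 1.3, -0.7]
width: 0.614
```

```bash
python3 -W ignore - <<'E'
from rd import *
s=st(); c=wsnap("w28",scale=1.5); auto("w28",(59,60,61,62))
E
```

```text
t 31.0 [0.5515 0.0786 0.1463] [-3.1415  0.     -0.7035] q [ 0.502 -0.06  -0.209 -0.    -1.421  0.365] F [ 1.9  1.3 -0.7] w 0.614
59 reading2 59.89 [-1.2  0.1  0. ] rms 0.07
60 reading2 59.94 [-1.2  0.1 -0.1] rms 0.06
61 reading2 59.97 [-1.4  0.3 -0.4] rms 0.16
62 reading2 60.13 [-1.7  0.2 -0.8] rms 0.13
```

The dial reads 59.9°. I'm opening, lifting straight up and checking from above.

Call:
send_rows:
  gripper: [1, 1, 1, 1, 1, 1, 1, 1, 1, 1]
  xyz:
    - [0, 0, 0]
    - [0, 0, 0]
    - [0, 0, -0.1]
    - [0, 0, -0.5]
    - [0, 0, -1]
    - [0, 0, -1.6]
    - [0, 0, -2.1]
    - [0, 0, -2.4]
    - [0, 0, -2.4]
    - [0, 0, -2.4]
  roll: [0, 0, 0, 0, -1, -2, -3, -4, -5, -6]

```text
time_s: 32.05
ee_pos: [0.5516, 0.0784, 0.2674]
tcp_rot: [-3.141, -0.001, 0.14]
wrist_force: [0.4, -0.8, -0.9]
width: 1.001
```

```bash
python3 -W ignore - <<'E'
from rd import *
s=st(); c=wsnap("w29",scale=1.5); auto("w29",(59,60,61),(60,30,330,300,270,240,210,90))
E
```

```text
t 32.05 [0.5516 0.0784 0.2674] [-3.1413e+00 -1.2000e-03  1.4000e-01] q [ 5.020e-01 -7.300e-02 -1.000e-03  0.000e+00 -1.641e+00  1.209e+00] F [ 0.4 -0.8 -0.9] w 1.001
59 reading2 59.91 [-1.3 -0.1 -0.1] rms 0.19
60 reading2 59.91 [-1.2 -0.1 -0. ] rms 0.09
61 reading2 59.92 [-1.3 -0.1 -0.3] rms 0.15
```

View pics/w29.png

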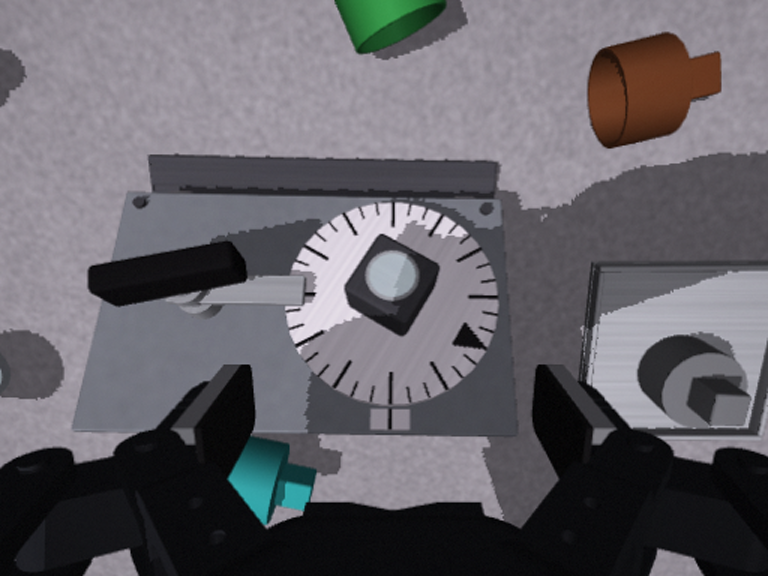

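The 60 line meets the index (column 390 for both) and the fit reads 59.9°. Next, back to the clamp bar to tighten it anticlockwise.

```bash
python3 -W ignore - <<'E'
from rd import *
plan([.541,.198,.22],-1.25)
c=pickle.load(open('pics/w29.pkl','rb'))
def pl(p,out):
    o,v=rayc(*c,((p[0]+.5)/1.5-.5,(p[1]+.5)/1.5-.5)); nw=Rm@n;P0=W(CA+n*out);X=o+v*((P0-o)@nw)/(v@nw)-P0;return X@(Rm@up),X@(Rm@yy)
a=np.array(pl((90,266),.062));b=np.array(pl((231,243),.062));print(a,b,np.degrees(np.arctan2(*(b-a)[::-1])))
E
```

```text
t 32.1 units [ 0.142 -2.398  0.939] roll 10.005
[ 0.00269582 -0.03478381] [-0.01154533  0.03495677] 101.54122881275747
```

Call:
send_rows:
  gripper: [0.4, 0.4, 0.4, 0.4, 0.4, 0.4, 0.4, 0.4, 0.4, 0.4]
  xyz:
    - [0, -0.3, 0]
    - [0, -0.6, 0]
    - [0, -0.9, 0]
    - [0, -1.2, 0]
    - [0, -1.5, 0]
    - [0, -1.8, 0]
    - [0, -2.1, 0]
    - [0.14, -2.4, 0]
    - [0.14, -2.4, 0]
    - [0.14, -2.4, 0]
  roll: [1, 2, 3, 4, 5, 6, 7, 8, 9, 10]

```text
time_s: 33.1
ee_pos: [0.5423, 0.1986, 0.2662]
tcp_rot: [3.141, -0.0, -1.27]
wrist_force: [0.6, 0.2, -0.2]
width: 0.705
```

Call:
send_rows:
  gripper: [0.4, 0.4, 0.4, 0.4, 0.4, 0.4, 0.4]
  xyz:
    - [0, 0, 0.5]
    - [0, 0, 1]
    - [0, 0, 1.5]
    - [0, 0, 1.9]
    - [0, 0, 2.15]
    - [0, 0, 2.3]
    - [0, 0, 2.3]
  roll: [0, 0, 0, 0, 0, 0, 0]

```text
time_s: 33.8
ee_pos: [0.5422, 0.1982, 0.1508]
tcp_rot: [3.141, -0.0, -1.263]
wrist_force: [-0.3, -0.9, 0.6]
width: 0.698
```

```bash
python3 -W ignore - <<'E'
from rd import *
s=st(); c=wsnap("w30",scale=1.5)
E
```

```text
t 33.8 [0.5422 0.1982 0.1508] [ 3.1406e+00 -3.0000e-04 -1.2626e+00] q [ 0.698 -0.007 -0.149 -0.    -1.43  -0.39 ] F [-0.3 -0.9  0.6] w 0.698
```

View pics/w30.png

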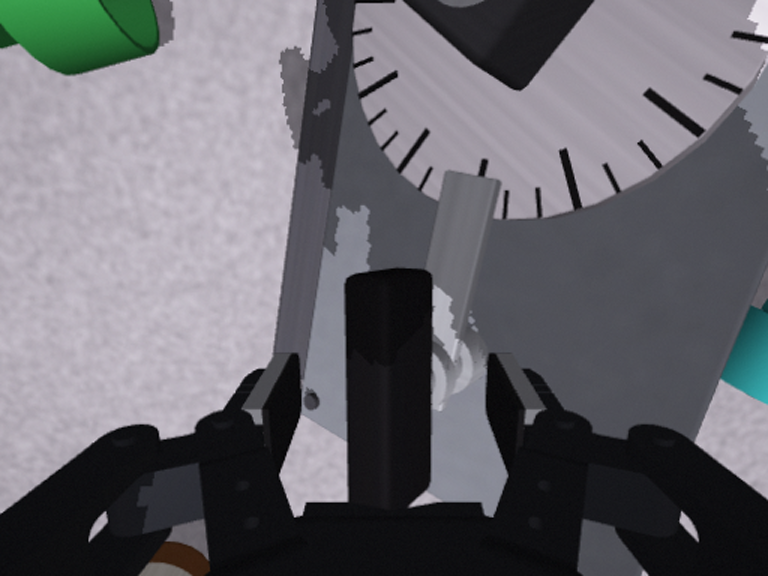

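Call:
send_rows:
  gripper: [-0.3, -0.3, -0.3, -0.3, -0.3, -0.3, -0.3, -0.3, -0.3, -0.3]
  xyz:
    - [0, 0, 0]
    - [0, 0, 0]
    - [0, 0, 0]
    - [0, 0, 0]
    - [0, 0, 0]
    - [0, 0, 0]
    - [0, 0, 0]
    - [0, 0, 0]
    - [0, 0, 0]
    - [0, 0, 0]
  roll: [0, 0, 0, -0.8, -1.6, -2.4, -3.2, -4, -4.8, -5.6]

```text
time_s: 34.85
ee_pos: [0.5442, 0.199, 0.1537]
tcp_rot: [-3.137, -0.004, -0.476]
wrist_force: [7.9, 1.4, 1.1]
width: 0.351
```

```bash
python3 -W ignore - <<'E'
from rd import *
s=st(); print(s["moment"].round(2)); c=wsnap("w31",scale=1.5)
E
```

```text
t 34.85 [0.5442 0.199  0.1537] [-3.1366 -0.004  -0.4756] q [ 0.698 -0.008 -0.146  0.002 -1.427  0.397] F [7.9 1.4 1.1] w 0.351
[ 0.52 -2.5  -0.21]
```

View pics/w31.png

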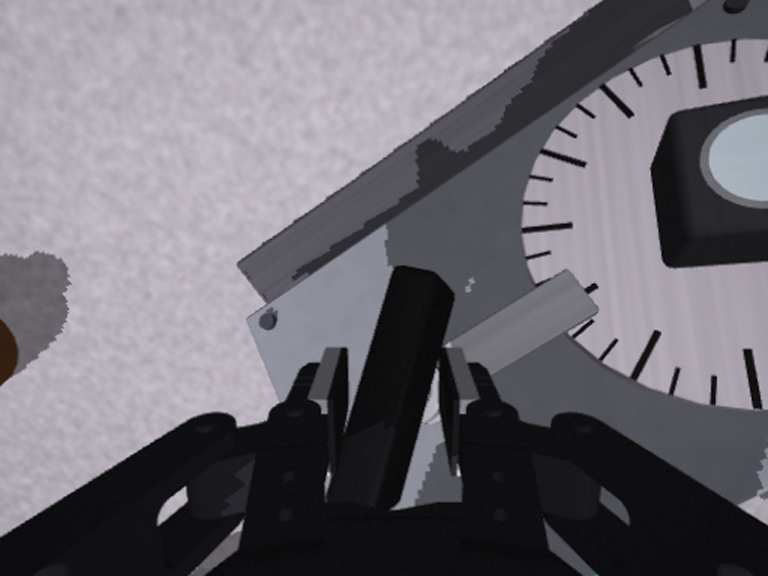

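Call:
send_rows:
  gripper: [-0.3, -0.3, -0.3, -0.3, -0.3, -0.3, -0.3, -0.3, -0.3]
  xyz:
    - [0, 0, 0]
    - [0, 0, 0]
    - [0, 0, 0]
    - [0, 0, 0]
    - [0, 0, 0]
    - [0, 0, 0]
    - [0, 0, 0]
    - [0, 0, 0]
    - [0, 0, 0]
  roll: [-0.8, -1.6, -2.4, -3.2, -4, -4.8, -5.4, -6, -6]

```text
time_s: 35.8
ee_pos: [0.5435, 0.1997, 0.1534]
tcp_rot: [-3.14, -0.005, 0.359]
wrist_force: [1.8, 5.2, 4.0]
width: 0.353
```

```bash
python3 -W ignore - <<'E'
from rd import *
s=st(); print(s["moment"].round(2)); c=wsnap("w32",scale=1.5)
E
```

```text
t 35.8 [0.5435 0.1997 0.1534] [-3.1399 -0.0051  0.359 ] q [ 0.698 -0.008 -0.146  0.    -1.428  1.231] F [1.8 5.2 4. ] w 0.353
[ 1.57 -0.48 -0.06]
```

View pics/w32.png

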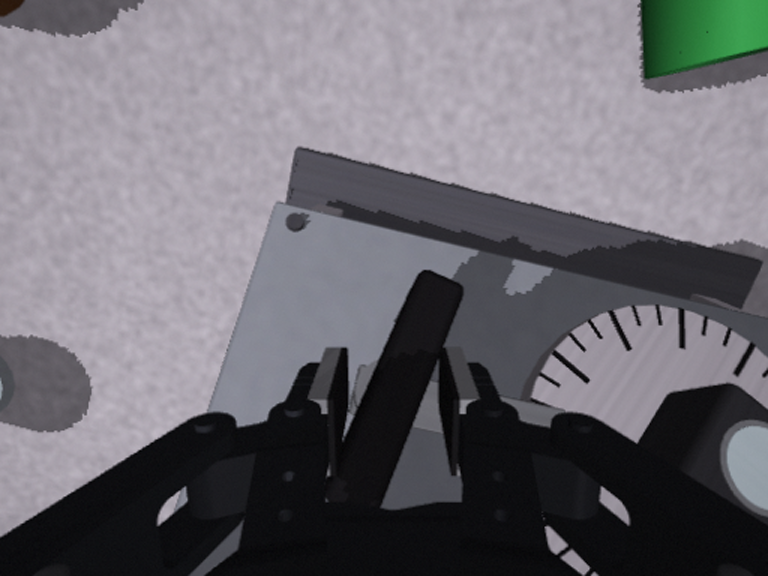

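Call:
send_rows:
  gripper: [-0.3, -0.3, -0.3, -0.3, -0.3, -0.3]
  xyz:
    - [0, 0, 0]
    - [0, 0, 0]
    - [0, 0, 0]
    - [0, 0, 0]
    - [0, 0, 0]
    - [0, 0, 0]
  roll: [-0.6, -1.2, -1.8, -2.4, -2.8, -2.8]

```text
time_s: 36.45
ee_pos: [0.5427, 0.1995, 0.1523]
tcp_rot: [-3.14, -0.003, 0.741]
wrist_force: [0.2, 8.3, 4.9]
width: 0.354
```

```bash
python3 -W ignore - <<'E'
from rd import *
s=st(); print(s["moment"].round(2)); c=wsnap("w33",scale=1.5)
E
```

```text
t 36.45 [0.5427 0.1995 0.1523] [-3.1399e+00 -3.1000e-03  7.4140e-01] q [ 0.698 -0.008 -0.146 -0.002 -1.429  1.614] F [0.2 8.3 4.9] w 0.354
[ 2.02  0.52 -3.81]
```

View pics/w33.png

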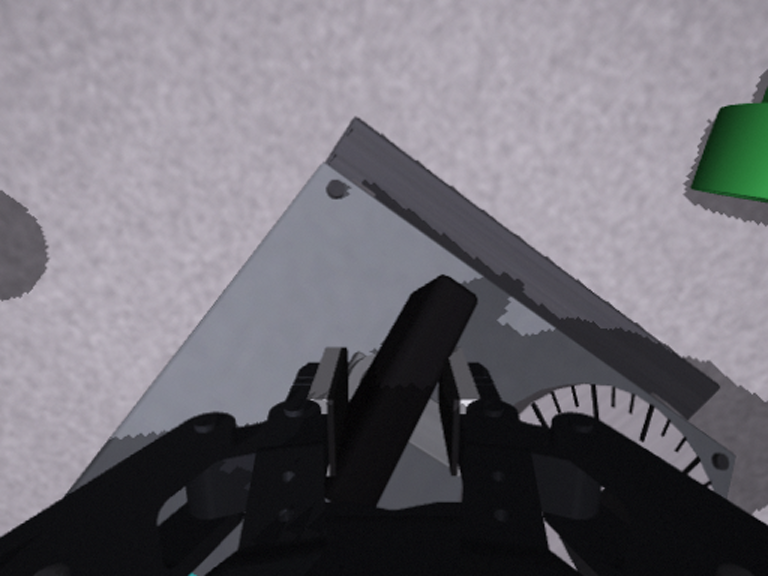

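Mz is -3.8 N m, so the screw is firmly against its stop. I'll back off, open, lift and check.

Call:
send_rows:
  gripper: [-0.3, 0, 0.5, 0.5, 0.5, 0.5, 0.5, 0.5, 0.5, 0.5]
  xyz:
    - [0, 0, 0]
    - [0, 0, 0]
    - [0, 0, 0]
    - [0, 0, 0]
    - [0, 0, 0]
    - [0, 0, -0.4]
    - [0, 0, -1]
    - [0, 0, -1.6]
    - [0, 0, -2.1]
    - [0, 0, -2.1]
  roll: [0.9, 1.8, 2.7, 3.6, 4.5, 4.5, 4.5, 4.5, 4.5, 4.5]

```text
time_s: 37.5
ee_pos: [0.5433, 0.1982, 0.2608]
tcp_rot: [-3.14, -0.006, 0.118]
wrist_force: [-0.3, -0.0, 1.4]
width: 0.747
```

```bash
python3 -W ignore - <<'E'
from rd import *
s=st(); plan([.556,.09,.27],.13)
E
```

```text
t 37.5 [0.5433 0.1982 0.2608] [-3.14   -0.0056  0.1177] q [ 0.698 -0.021  0.036  0.002 -1.623  0.991] F [-0.3 -0.   1.4] w 0.747
t 37.5 units [-2.000e-03  2.179e+00 -1.860e-01] roll -0.088
```

Call:
send_rows:
  gripper: [1, 1, 1, 1, 1, 1]
  xyz:
    - [0, 0.5, -0.2]
    - [0, 1, -0.2]
    - [0, 1.5, -0.2]
    - [0, 1.9, -0.2]
    - [0, 1.9, -0.2]
    - [0, 1.9, -0.2]
  roll: [0, 0, 0, 0, 0, 0]

```text
time_s: 38.1
ee_pos: [0.5535, 0.1037, 0.2656]
tcp_rot: [3.141, 0.001, 0.118]
wrist_force: [0.2, 0.3, -0.2]
width: 0.998
```

```bash
python3 -W ignore - <<'E'
from rd import *
s=st(); c=wsnap("w34",scale=1.5); auto("w34",(59,60,61),(60,30,330,300,270,240,210,90))
E
```

```text
t 38.1 [0.5535 0.1037 0.2656] [3.1414e+00 1.3000e-03 1.1820e-01] q [ 0.541 -0.055  0.013 -0.    -1.64   1.148] F [ 0.2  0.3 -0.2] w 0.998
59 reading2 59.87 [-1.2 -0.1 -0. ] rms 0.32
60 reading2 59.87 [-1.4 -0.1 -0.5] rms 0.35
61 reading2 59.87 [-1.2  0.  -0. ] rms 0.38
```

View pics/w34.png

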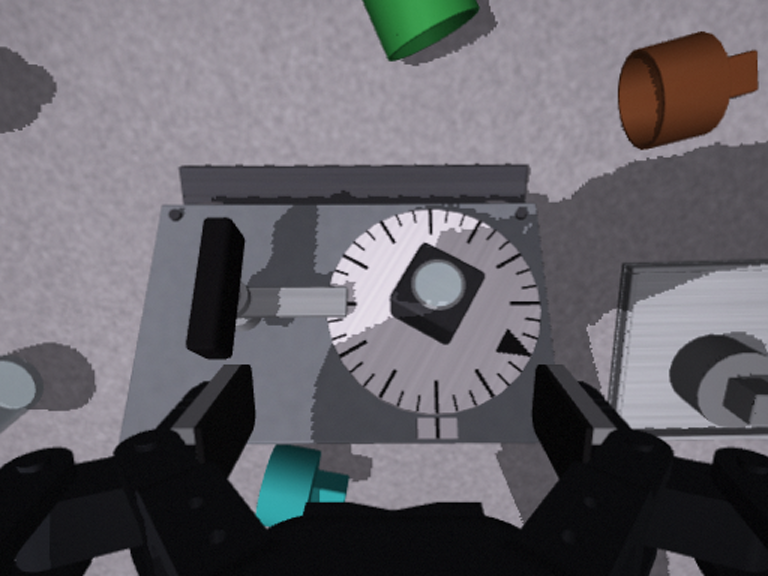

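```bash
python3 -W ignore - <<'E'
from rd import *
import cv2
c=pickle.load(open('pics/w34.pkl','rb'))
for u in(.037,-.037):
    for y in(.008,-.008): print(px(c,CA+n*.062+up*u+yy*y).round(0))
a=np.load('pics/w34.npy')[135:245,110:190,::-1]; a=cv2.convertScaleAbs(a,alpha=2.5,beta=20)
cv2.imwrite('pics/w34c.png',cv2.resize(a,None,fx=5,fy=5,interpolation=cv2.INTER_NEAREST))
E
```

```text
[215. 347.]
[182. 347.]
[231. 213.]
[201. 213.]
```

View pics/w34c.png

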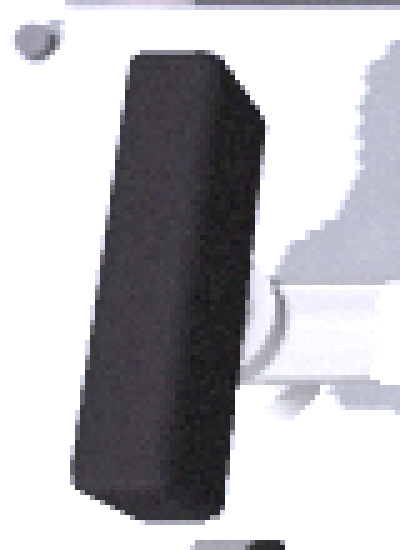

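The bar edges match the tight-position model within about 0.5°, and the dial still reads 59.9°. One last look at the whole scene before handing in.

```bash
python3 - <<'E'
from h import *
snap("scene","sfin",scale=1.5); st()
E
```

```text
t 38.2 [0.5535 0.1045 0.2658] [3.1415e+00 1.0000e-03 1.2020e-01] q [ 0.543 -0.055  0.013 -0.    -1.64   1.148] F [1.3 0.1 0.3] w 1.0
```

View pics/sfin.png

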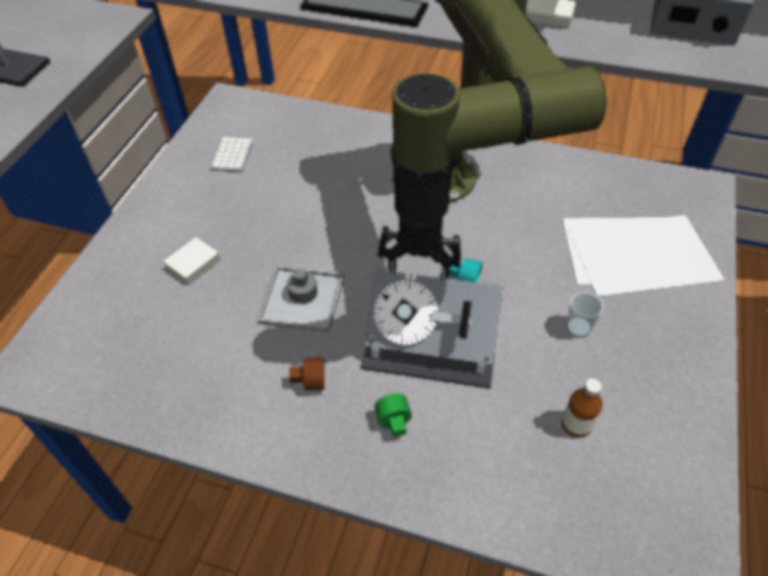

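```bash
python3 - <<'E'
from bench import bot
print(bot.hand_in())
E
```

```text
the job is handed in; nothing more can be done
None
```

The job is done and handed in at about 38 s of the 67 s allowed; no verdict was reported.

- **Cap:** I drew the grey dust cap off along the dial's axis. The tool can only point down, so the cap hung at 35°. Pressing it on the tray floor made the tilt worse (about 40°). I then righted it to about 12° by drawing its lip against the tray's near wall. Released, it settled flat: the last pictures show it standing knob up in the tray.
- **Clamp loosened:** I turned the screw about 78° clockwise, measured in the picture.
- **Dial:** My first try ended at 57.7° and the next two overshot to about 66°, so I crept it back to 59.9°.
- **Clamp tightened:** I turned the screw anticlockwise to its stop, with about 3.8 N m measured at the wrist. The bar matches the tight position within about 0.5°, and the dial still reads 59.9° (fit from its scale lines, mount as measured earlier), its 60 line in line with the index.
- **Forces:** The highest wrist reading I saw was about 35 N, from pressing the held cap on the tray floor. I only read forces at the end of each move, so a brief peak could have gone unseen.
- **Bystanders:** The bottle, beaker, slide box and coloured look-alike caps look unmoved in the last scene picture. The gripper was open and clear of everything.

One early check disagreed. The fixed cameras put the mount and tray about 15 mm too low. I used the wrist camera's measurements instead; they came within about 5 mm at the knob and 9 mm over the whole mount, with the mount on the table and the tray rim at 18 mm.

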